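# Close out a set of test tiles at the conservation bench

## Robot

A 6-joint arm with a two-finger parallel gripper is mounted at the origin on the work surface. World frame = base frame: x ahead of the robot, y to its left, z up, the work surface at z = 0. Lengths are in mm, angles in degrees, forces in N, time in s.
With the tool pointing down it reaches from about 300 to 850 mm from the base axis. Payload 4.2 kg.
Tool frame: the origin (TCP) lies midway between the tips of the shut fingers; the grasp point (between the pads) lies 19 mm behind it; z points along the fingers, y is the line along which they close (so a half turn about z gives the same grasp; the last joint's range is limited). The gripper opens to 91 mm and grips with 3 to 60 N. Pads are 32 mm wide; open, the fingers measure 118 mm over their backs; the gripper's body (76 mm by 178 mm) begins 60 mm behind the grasp point.
Start: joints at [62.51, 18.312, 89.639, -0, 72.044, -1.146], TCP at [255.172, 515.297, 213.976] pointing down, gripper open.
Joint ranges: [-177.97, 177.97], [-48.28, 115.42], [12.27, 149.76], [-77.06, 257.06], [2.81, 150.46], [-146.56, 146.56]. Speed limits (degrees/s): [147.25, 147.25, 180, 180, 180, 180].

## Interface

Orientations are given as [roll, pitch, yaw] about the fixed x, y, z axes, in that order (R = Rz(yaw) Ry(pitch) Rx(roll)).
In Python, from workcell import state, grab_frame, camera_model, workorder gives the robot as it stands.
- The arm moves only by the tool carry_out, never from a script. Its argument "commands" is a list of rows, each a list of 7 numbers: the turn, a rotation vector about the tool's x, y, z in degrees, then the shift along the tool's x, y, z in mm, then the opening, from -1 (shut) to 1 (fully open). In form: [[ax, ay, az, dx, dy, dz, hand], ...]. A call has 1 to 20 rows; each row is the pose to reach, as a shift and turn from the pose commanded when the call began, along the tool's axes at that moment; what a row does not reach only later rows make up. A row lasts 1/10 s, in which the tool goes at most 50 mm and 8.59 degrees, less where a joint would pass 70% of its speed; a pose out of reach is approached as far as the arm can. A call with a gripper value outside its range is refused whole. The fingers move at their own pace and stop on an object; "force" is the grip in N (left out, the last holds). Time passes only in rows, so rows that repeat a pose let the fingers close. It gives the time, the measured TCP pose, the force, the opening and the grip force at its end, in the units of the state.
- state(): the state, without advancing time (a new reading comes with each control period).
- grab_frame(name): name is "side" or "top" or "wrist"; returns the picture (420x560x3 uint8, red, green, blue); there is no depth.
- camera_model(name): a dict with "fx", "fy", "cx", "cy" (pixels), "origin" and "rotation" of the camera in the world; the wrist camera has in their place "mount" (4x4, takes a point from camera to tool coordinates, whose origin is the TCP and whose axes are the flange's). Camera axes: x right, y up, looking along -z (the intrinsics and any distortion apply to the point x, -y, -z); pixel columns grow to the right and rows downward; lengths in mm; the calibration is good to about 2 mm. A picture is of the moment at which its call begins: read the wrist's pose just before it. camera_model takes no time and is no camera call.
- workorder.job_done(): hands the job in; it is judged then, once.
The state is a dict: "time_s": time; "qpos": joint angles; "qvel": joint speeds; "effort": joint torques, N m; "ee_pos": TCP position; "ee_rot": TCP orientation; "force": force on the tool from outside, world axes, zero at the start; "torque": the same for the moment, N m; "gripper_width": finger opening in mm; "gripper_force": force on a finger pad.
Only numpy, scipy, OpenCV 4.12 (cv2) and the standard library are available. Lean on these libraries where they do the work, as an engineer would, in place of code of your own. Each camera call takes 0.05 s, during which the arm holds its last target. There are 200 camera calls.

## Task

Close out this set of test tiles: put every white plaster offcut in the grey waste bin and stack all the clay tiles in one pile, flat and squarely in the middle of the wooden board, long sides along the board's. Once the tidying is done, log the set: take the hand scanner, point it square-on at the middle of the barred label with its window about 10 cm from it, keep it steady there for two full seconds, then lay it back lengthwise in the middle of its rubber pad. Leave the bottle, jar, tape, bowl and spatula alone, and see that the pile and the bin are still in order at the end.

Things in the scene. Friction and masses are not known exactly. Their poses are not given: they have to be found in the camera images.
- tile0: Flat red-brown fired-clay test tile, 100 x 60 x 14 mm, 0.16 kg, lying flat on the grey mat; all tiles are alike. Origin at the centre of its underside; x along the 100 mm, y along the 60 mm, z up. Two or three tiles are present (an absent one reads None).
- tile1: Flat red-brown fired-clay test tile, 100 x 60 x 14 mm, 0.16 kg, lying flat on the grey mat; all tiles are alike. Origin at the centre of its underside; x along the 100 mm, y along the 60 mm, z up. Two or three tiles are present (an absent one reads None).
- tile2: Flat red-brown fired-clay test tile, 100 x 60 x 14 mm, 0.16 kg, lying flat on the grey mat; all tiles are alike. Origin at the centre of its underside; x along the 100 mm, y along the 60 mm, z up. Two or three tiles are present (an absent one reads None).
- offcut0: White plaster offcut: 80 x 36 x 26 mm block with a 38 mm long step, as wide as the block, on top of it (36 mm high in all), centred 15 mm behind (-x of) the middle. 0.09 kg, hard. Origin at the centre of the block's underside, x along its length, y across its width, z up; grip it across y from above. Two or three are present (an absent one reads None).
- offcut1: White plaster offcut: 66 x 44 x 32 mm block with a lower, pointed nub jutting 18 mm further at the +x end (84 mm long in all). 0.09 kg, hard. Origin at the centre of the block's underside, x along its length, y across its width, z up; grip it across y from above. Two or three are present (an absent one reads None).
- offcut2: White plaster offcut: 76 x 34 x 34 mm block with a 26 mm long nub, 20 mm high, that juts 14 mm from the +y side around x = +22 mm (x = 9 to 35 mm). 0.09 kg, hard. Origin at the centre of the block's underside, x along its length, y across its width, z up; grip it across y from above. Two or three are present (an absent one reads None).
- bin: Grey plastic open-topped waste bin, fixed, 180 (x) x 150 (y) x 100 mm high, walls 4 mm. Origin at the centre of its underside, z up.
- board: Pale wooden board for the pile, fixed, 140 (x) x 100 (y) x 10 mm. Origin at the centre of its underside (its top is 10 mm above), x along the 140 mm.
- pad: Black rubber pad on which the scanner rests, fixed, flat, 190 (x) x 90 (y) x 8 mm. Origin at the centre of its underside, x along its length.
- scanner: Hand scanner, 160 mm long, 0.2 kg, always on, no trigger: grey handle 34 mm wide (x -80 to 35 mm, z 1 to 33) and white head 54 mm wide (x 35 to 80, z 1 to 41) with an amber window at its front. Origin under the middle of its length; x towards the window (the way it looks), y across, z up. It starts on the pad; grip the handle across y just behind the head (balance point: x = 10 mm).
- scanner_nose (a point): Centre of the scanner's window: (80, 0, 21) mm in the scanner's frame.
- scanner_aim (a point): The spot the scanner reads: on its line of sight, 100 mm in front of the window; (180, 0, 21) mm in the scanner's frame.
- scanner_mid (a point): Middle of the scanner, inside the handle: (0, 0, 17) mm in the scanner's frame.
- stand: White plastic label stand, fixed: a 100 x 100 x 10 mm foot and a 100 mm wide panel leaning back 30 degrees from upright, about 135 mm high. Origin on the table near the foot's centre; its front (the label side) faces -x of its own frame, broadly towards the robot's left.
- label: White paper label with black bars, 80 x 60 mm, on the stand's sloping front. Origin at the label's centre, about 80 mm above the table; z points straight out of the label (30 degrees above level), y along the 80 mm, level.
- amber: Small amber bottle, 44 mm across, 90 mm high. Bystander. Origin under its centre.
- tape: Blue tape ring lying flat, 90 mm across, 24 mm high. Bystander. Origin under its centre.
- potbowl: Terracotta bowl, 84 mm across, 45 mm high. Bystander. Origin under its centre.
- spatula: Spatula, 180 mm long, lying on the table. Bystander. Its origin lies on it, its x along its length.
- jar: Low glass jar with a blue cap, 60 mm across, 60 mm high. Bystander. Origin under its centre.
Things that resemble listed ones, but are neither listed nor needed, are in the scene too. What is shaped like the tile1 but green or turquoise is not meant.

How it is judged (in metres and radians):
On the way, in this order (a step that is already met when the one before it is completed fails the run):
1. every offcut is in the bin and every tile lies flat and square on the pile on the board (x of offcut0 in the frame of bin between -0.086 and 0.086 m and y of offcut0 in the frame of bin between -0.071 and 0.071 m and z of each of offcut0, offcut1, offcut2 in the frame of bin below 0.085 m and x of offcut1 in the frame of bin between -0.086 and 0.086 m and y of offcut1 in the frame of bin between -0.071 and 0.071 m and x of offcut2 in the frame of bin between -0.086 and 0.086 m and y of offcut2 in the frame of bin between -0.071 and 0.071 m and horizontal distance between each of tile0, tile1, tile2 and board below 0.012 m and angle between the x axis of each of tile0, tile1, tile2 and the x axis of board, either way round below 0.14 rad and (angle between tile0's own z axis and vertical below 0.08 rad or angle between tile0's own z axis and vertical above 3.06 rad) and z of each of tile0, tile1, tile2 in the frame of board below 0.058 m and (angle between tile1's own z axis and vertical below 0.08 rad or angle between tile1's own z axis and vertical above 3.06 rad) and (angle between tile2's own z axis and vertical below 0.08 rad or angle between tile2's own z axis and vertical above 3.06 rad) and linear speed of each of tile0, tile1, tile2, offcut0, offcut1, offcut2 below 0.03 m/s), for 0.2 s.
2. the held scanner is kept steady for 2 s with its reading spot (100 mm ahead of the window) within 30 mm of the label centre and its line of sight within 15 degrees of square-on (distance between scanner_aim and label below 0.03 m and angle between the x axis of scanner and the z axis of label, either way round below 0.26 rad and z of scanner_nose in the frame of label above 0.05 m and contact force between the fingers and scanner above 0.5 N and linear speed of scanner below 0.03 m/s and angular speed of scanner below 0.25 rad/s), for 2 s.
At the end, for the whole second after the job is handed in: Offcuts in the bin below its rim; tiles flat in one pile, each centre within 12 mm of the board's centre and long side within 8 degrees of the board's; scanner on its pad, middle within 35 mm of the pad's centre, lengthwise within 20 degrees; all released and at rest (all of step 1 and horizontal distance between scanner_mid and pad below 0.035 m and angle between the x axis of scanner and the x axis of pad, either way round below 0.35 rad and z of scanner_mid in the frame of pad below 0.045 m and linear speed of scanner below 0.03 m/s); the robot touches nothing.
It fails at once if a bystander (bottle, tape, bowl, spatula, jar) is shoved more than 40 mm (distance of any of amber, tape, potbowl, spatula, jar from where it was at the start of the episode above 0.04 m).
Of offcut0, offcut1, offcut2 only 2 to 3 are there at a start; the rules pass over those that are not, and their reading is None.
Of tile0, tile1, tile2 only 2 to 3 are there at a start; the rules pass over those that are not, and their reading is None.
At some moment in a run one of offcut0, offcut1, offcut2 may be knocked a few centimetres aside while the robot is not near it.
Once in a run the grip may slacken for a moment while it holds something.
It also fails if it takes over 210 s, if anything falls off the work surface, if the arm or the gripper's body presses on something with over 40 N, if the wrist force passes 120 N, or if a joint passes its speed limit or range.

## Working session

There is one attempt and no reset: what is moved stays moved. The work goes in short steps, Python scripts to look and compute and a tool call to move; the robot and the scene stay as the last step left them, time stands still between calls to the robot, and variables do not carry over. Pictures are saved under pics/ and viewed, at most 14 in all, crops included, and the job is handed in when it is done.

Besides the shell and the picture viewer there is one more tool, called as name([rows], argument=value, ...), one row to a line, values as JSON. carry_out: Moves the arm, as the interface text tells. Its arguments: {"type":"object","properties":{"commands":{"type":"array"},"force":{"type":"number"}},"required":["commands"]}

```bash
mkdir -p pics; ls; python3 - <<'E'
from workcell import state, grab_frame, camera_model
import cv2
print(state())
for n in ("side","top","wrist"):
    print(n,camera_model(n))
    f=grab_frame(n); cv2.imwrite(f"pics/{n}0.png",cv2.resize(f[:,:,::-1],(800,600),interpolation=cv2.INTER_CUBIC))
E
```

```text
pics
{'time_s': 0.0, 'qpos': array([ 6.25100310e+01,  1.83515231e+01,  8.97063734e+01, -8.01425609e-04,
        7.20439720e+01, -1.14585544e+00]), 'qvel': array([ 0.01070984,  0.06803652, -0.10787259, -0.12837281,  0.04661244,
        0.07151828]), 'effort': array([-9.18880323e-04, -4.12445748e+01, -2.31980091e+01,  7.26771913e-02,
        4.55685973e-02, -1.54799482e-04]), 'ee_pos': array([254.93138079, 514.83205769, 213.12168951]), 'ee_rot': array([-1.79898137e+02, -1.27532794e-03,  1.53656133e+02]), 'force': array([-0.65648196,  0.5715381 , -0.82783643]), 'torque': array([ 0.03855092, -0.00480247,  0.01453573]), 'gripper_force': 0.0, 'gripper_width': 91.08038614960697}
side {'fx': 489.92395263715787, 'fy': 489.92395263715787, 'cx': 283.0108394377441, 'cy': 201.20908847553292, 'origin': array([ 180.03613085, -992.30416776,  839.33399992]), 'rotation': array([ 55.29929077,  -0.91986603, -17.38392102])}
top {'fx': 434.47840042661477, 'fy': 434.47840042661477, 'cx': 286.35184609978194, 'cy': 213.3685759404918, 'origin': array([ 349.50503027,   33.54771521, 1399.966191  ]), 'rotation': array([  6.29333974,  -0.1688858 , -88.97225185])}
wrist {'fx': 341.7079681998237, 'fy': 341.7079681998237, 'cx': 275.75254407517684, 'cy': 204.77212943539175, 'mount': array([[ 3.50675492e-04,  9.60001157e-01,  2.79995814e-01,
         7.88217403e+01],
       [ 9.99999938e-01, -3.42447421e-04, -7.83067087e-05,
         9.78114623e-01],
       [ 2.07093132e-05,  2.79995824e-01, -9.60001218e-01,
        -1.71743953e+02],
       [ 0.00000000e+00,  0.00000000e+00,  0.00000000e+00,
         1.00000000e+00]])}
```

View pics/top0.png

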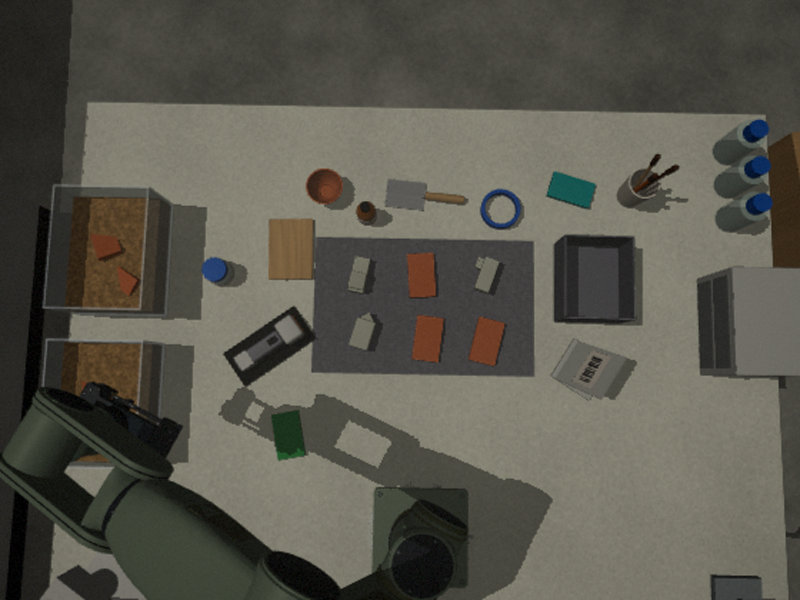

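View pics/side0.png

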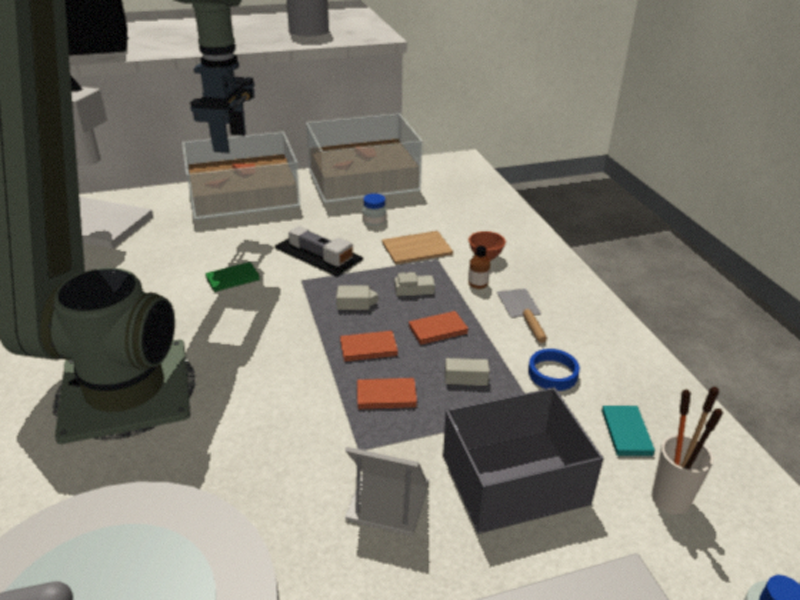

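The top view (800 px scale) shows:
- **Tiles:** three clay tiles at (422,275), (428,338) and (487,341).
- **Offcuts:** (361,273) stepped, (365,331) pointed and (487,274) with the side nub.
- **Fixed items:** board (291,249), pad and scanner (270,345), bin (595,279), label (591,370).

In the side view, the label stand is seen from behind at (388,490).

```bash
cat > h.py <<'E'
import numpy as np, cv2
from scipy.spatial.transform import Rotation as R
from workcell import state, grab_frame, camera_model
rot=lambda rpy:R.from_euler('xyz',rpy,degrees=True)
def cam(name,s=None):
    m=camera_model(name); K=(m['fx'],m['fy'],m['cx'],m['cy'])
    if name!='wrist': return K,rot(m['rotation']).as_matrix(),m['origin']
    T=np.array(m['mount']); t=rot(s['ee_rot']).as_matrix()
    return K,t@T[:3,:3],t@T[:3,3]+s['ee_pos']
def ray(c,uv):
    K,Rm,o=c; uv=np.atleast_2d(uv).astype(float)
    d=np.c_[(uv[:,0]-K[2])/K[0],-(uv[:,1]-K[3])/K[1],-np.ones(len(uv))]@Rm.T
    return o,d
def ground(c,uv,z):
    o,d=ray(c,uv); return o+d*((z-o[2])/d[:,2:])
def project(c,P):
    K,Rm,o=c; q=(np.atleast_2d(P)-o)@Rm
    return np.c_[K[2]+K[0]*q[:,0]/-q[:,2],K[3]-K[1]*q[:,1]/-q[:,2]]
def tri(rays):  # least-squares meeting point of [(o,d),..]
    A=0;b=0
    for o,d in rays:
        d=d/np.linalg.norm(d); P=np.eye(3)-np.outer(d,d); A=A+P; b=b+P@o
    return np.linalg.solve(A,b)
def delta(pos,rpy,s=None):
    """turn (deg) and shift (mm) in tool axes from measured pose to target"""
    s=s or state(); T=rot(s['ee_rot']); 
    return np.r_[(T.inv()*rot(rpy)).as_rotvec(degrees=True),T.inv().apply(np.array(pos)-s['ee_pos'])].round(1)
def snap(name,tag,scale=1.43):
    s=state(); f=grab_frame(name)
    cv2.imwrite(f'pics/{tag}.png',f[:,:,::-1]); return f,cam(name,s)
def blobs(mask,amin=60):
    mask=cv2.morphologyEx(mask.astype(np.uint8),cv2.MORPH_OPEN,np.ones((3,3)))
    cs,_=cv2.findContours(mask,cv2.RETR_EXTERNAL,cv2.CHAIN_APPROX_NONE)
    return [c[:,0,:] for c in cs if cv2.contourArea(c)>amin]
def rect(c,cnt,z):
    g=ground(c,cnt,z)[:,:2].astype(np.float32); (p,q,a)=cv2.minAreaRect(g)
    if q[0]<q[1]: q=q[::-1]; a+=90
    return np.round([p[0],p[1],q[0],q[1],(a+90)%180-90],1)
E
python3 - <<'E'
from h import *
c=cam('top')
f=cv2.imread('pics/top0.png'); 
P={'mat':(423,305),'board':(291,249),'scanner':(270,345),'bin':(595,279),'stand':(590,370),'tile_a':(422,275),'tile_b':(428,338),'tile_c':(487,341),'off0':(361,273),'off1':(365,331),'off2':(487,274),'base':(421,560)}
for k,v in P.items(): print(k,v,ground(c,np.array(v)*.7,10)[0].round())
# hover for survey
print(delta([480,60,330],[180,0,0]),delta([480,60,330],[180,0,180]),delta([480,60,330],[180,0,90]))
E
```

```text
mat (423, 305) [503.   1.  10.]
board (291, 249) [626. 303.  10.]
scanner (270, 345) [407. 341.  10.]
bin (595, 279) [ 569. -388.   10.]
stand (590, 370) [ 364. -374.   10.]
tile_a (422, 275) [571.   4.  10.]
tile_b (428, 338) [429. -12.  10.]
tile_c (487, 341) [ 425. -144.   10.]
off0 (361, 273) [573. 142.  10.]
off1 (365, 331) [442. 130.  10.]
off2 (487, 274) [ 576. -143.   10.]
base (421, 560) [-50.  -3.  10.]
[-0.000e+00  1.000e-01  1.537e+02 -4.035e+02 -3.080e+02 -1.163e+02] [-1.000e-01 -0.000e+00 -2.630e+01 -4.035e+02 -3.080e+02 -1.163e+02] [-1.000e-01  0.000e+00  6.370e+01 -4.035e+02 -3.080e+02 -1.163e+02]
```

```bash
python3 -c "
from h import *
print(delta([480,140,370],[180,0,180]))"
```

```text
[-1.000e-01 -0.000e+00 -2.630e+01 -3.680e+02 -2.364e+02 -1.564e+02]
```

carry_out([
  [0,0,0,0,0,-150,1],
  [0,0,0,0,0,-156,1],
  [0,0,0,0,0,-156,1],
  [0,0,-26.3,-368,-236,-156,1],
  [0,0,-26.3,-368,-236,-156,1],
  [0,0,-26.3,-368,-236,-156,1],
  [0,0,-26.3,-368,-236,-156,1],
  [0,0,-26.3,-368,-236,-156,1],
  [0,0,-26.3,-368,-236,-156,1],
  [0,0,-26.3,-368,-236,-156,1],
  [0,0,-26.3,-368,-236,-156,1],
  [0,0,-26.3,-368,-236,-156,1],
  [0,0,-26.3,-368,-236,-156,1],
  [0,0,-26.3,-368,-236,-156,1],
  [0,0,-26.3,-368,-236,-156,1],
  [0,0,-26.3,-368,-236,-156,1],
])

```text
time_s: 1.75
ee_pos: [479.6, 141.6, 370.0]
ee_rot: [180.0, -0.0, -179.9]
force: [0.0, 0.3, -0.3]
gripper_width: 90.9
gripper_force: 0.0
```

```bash
cat > seg.py <<'E'
from h import *
def seg(f):
    hsv=cv2.cvtColor(f,cv2.COLOR_RGB2HSV); H,S,V=[hsv[...,i].astype(int) for i in range(3)]
    return {'tile':((H<15)|(H>172))&(S>120)&(V>60),'wood':(H>8)&(H<22)&(S>70)&(S<=150)&(V>110),'H':H,'S':S,'V':V}
E
python3 - <<'E'
from seg import *
f,c=snap('wrist','wA'); np.savez('A.npz',f=f,K=c[0],R=c[1],o=c[2]); print(state()['ee_pos'],state()['ee_rot'])
m=seg(f)
for k in('tile','wood'):
  for b in blobs(m[k],200): print(k,b.mean(0).round(),rect(c,b,14 if k=='tile' else 10))
cv2.imwrite('pics/wA_v.png',cv2.resize(f[:,:,::-1],(800,600)))
E
```

```text
[479.61268164 141.66399088 370.03584578] [ 1.79983186e+02  1.83458618e-03 -1.79916485e+02]
tile [327. 333.] [800.8 234.6  85.4  63.6 -89.9]
tile [194. 214.] [573.9   8.4 101.2  61.6   4.4]
tile [176. 125.] [431.5  -7.6  99.5  61.7  -6. ]
tile [ 89. 122.] [ 428.  -138.8   99.8   64.5  -13.5]
wood [368. 238.] [628.5 305.8 140.7  99.8   1.6]
```

View pics/wA_v.png

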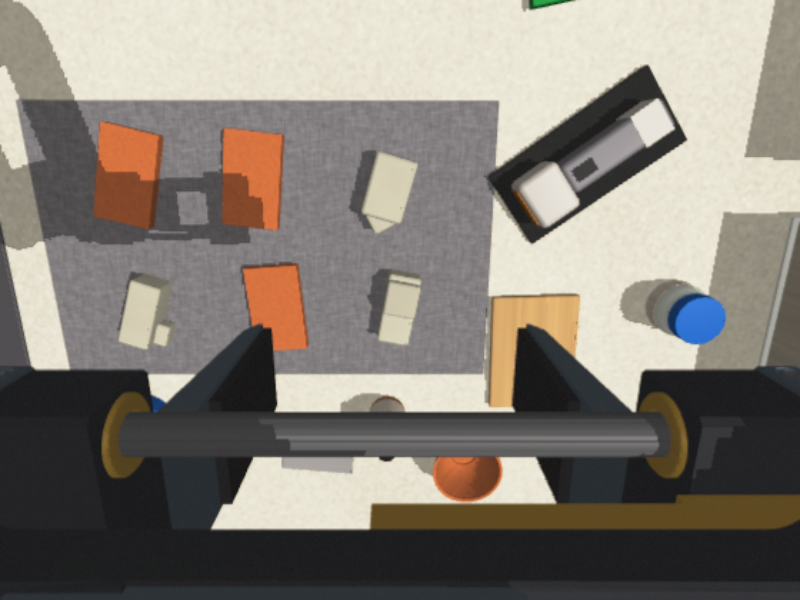

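carry_out([
  [0,0,0,0,-50,0,1],
  [0,0,0,0,-100,0,1],
  [0,0,0,0,-150,0,1],
  [0,0,0,0,-200,0,1],
  [0,0,0,0,-250,0,1],
  [0,0,0,0,-280,0,1],
  [0,0,0,0,-280,0,1],
  [0,0,0,0,-280,0,1],
  [0,0,0,0,-280,0,1],
  [0,0,0,0,-280,0,1],
  [0,0,0,0,-280,0,1],
  [0,0,0,0,-280,0,1],
])

```text
time_s: 3.0
ee_pos: [480.1, -138.8, 370.1]
ee_rot: [180.0, 0.0, -180.0]
force: [0.2, -0.0, 0.4]
gripper_width: 91.2
gripper_force: 0.0
```

```bash
python3 - <<'E'
from seg import *
f,c=snap('wrist','wB'); np.savez('B.npz',f=f,K=c[0],R=c[1],o=c[2]); print(state()['ee_pos'],state()['ee_rot'])
m=seg(f)
for k in('tile','wood'):
  for b in blobs(m[k],200): print(k,b.mean(0).round(),rect(c,b,14 if k=='tile' else 10))
cv2.imwrite('pics/wB_v.png',cv2.resize(f[:,:,::-1],(800,600)))
E
```

```text
[ 480.04304251 -138.96431849  370.00609752] [ 1.79997739e+02  7.86879359e-03 -1.79987170e+02]
tile [363. 213.] [573.4   5.8 102.   60.3   5.1]
tile [361. 125.] [431.2 -10.1  99.5  61.2  -6.5]
tile [274. 122.] [ 427.6 -141.4   99.5   59.6  -13.5]
wood [536. 233.] [604.5 298.   91.5  86.    2. ]
```

View pics/wB_v.png

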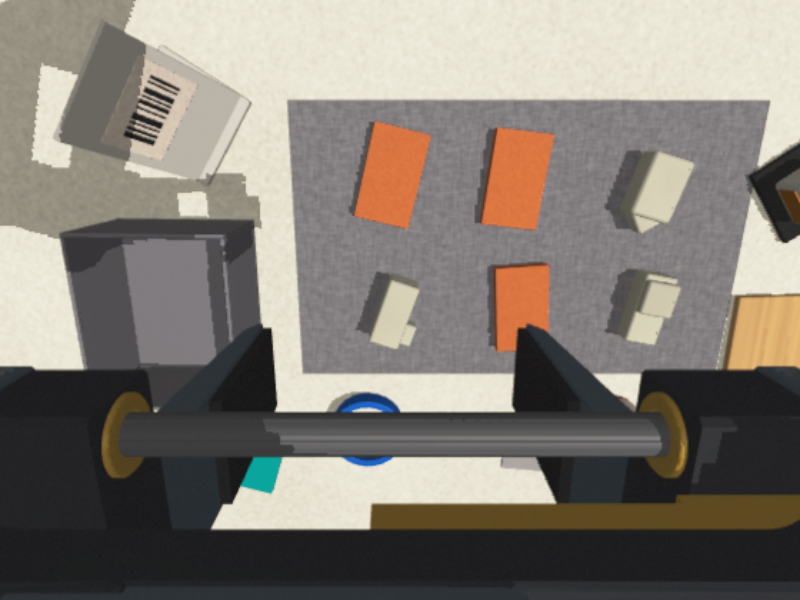

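View A shows the offcuts clearly: the stepped one at (400,308), the pointed one at (388,190) pointing down-left, and the nubbed one at (146,312) with its nub on the right. The scanner's window is at the lower-left end, near (530,210). View B shows the bin at (160,300) and the label at (153,107).

```bash
cat >> seg.py <<'E'
MAT=(350,655,-245,235)
def offs(f,c,z=30,amin=150):
    m=seg(f); k=(m['V']>120)&(m['S']<70)
    q=ground(c,np.array([[MAT[0],MAT[2]],[MAT[0],MAT[3]],[MAT[1],MAT[3]],[MAT[1],MAT[2]]])@[[1,0],[0,1]] if 0 else np.zeros((1,2)),0)
    poly=project(c,[[MAT[0]+12,MAT[2]+12,0],[MAT[0]+12,MAT[3]-12,0],[MAT[1]-12,MAT[3]-12,0],[MAT[1]-12,MAT[2]+12,0]]).astype(np.int32)
    w=np.zeros(k.shape,np.uint8); cv2.fillPoly(w,[poly],1)
    return blobs(k&(w>0),amin)
E
sed -i '/q=ground(c,np.array/d' seg.py
python3 - <<'E'
from seg import *
def ld(n):
    d=np.load(n); return d['f'],(d['K'],d['R'],d['o'])
A=ld('A.npz');B=ld('B.npz'); T=(cv2.imread('pics/top0.png')[:,:,::-1],None)
ft=grab_frame('top'); ct=cam('top')
fa,ca=A; fb,cb=B
hsv=seg(fb)
for p in [(148,312),(153,292)]: print('hsv off',[hsv[k][int(p[1]*.7),int(p[0]*.7)] for k in 'HSV'])
for p in [(410,310),(380,420),(560,350)]: print(hsv['V'][int(p[1]*.7),int(p[0]*.7)],hsv['S'][int(p[1]*.7),int(p[0]*.7)])
for n,f,c in(('A',fa,ca),('B',fb,cb)):
    for b in offs(f,c): print(n,b.mean(0).round(),*[rect(c,b,z) for z in(15,30)])
# hand-read corners (800px), A and B: triangulated heights
S=.7
for n,a,b in [('tile_b near-right',(284,134),(553,134)),('tile_c near-left',(102,122),(374,122)),('off1 top',(378,152),(655,152)),('off1 top r',(417,164),(693,164)),('off2 l',(133,275),(390,274)),('off2 r',(170,287),(419,284))]:
    ra=ray(ca,np.array(a)*S);rb=ray(cb,np.array(b)*S); print(n,tri([(ra[0],ra[1][0]),(rb[0],rb[1][0])]).round(1))
# bin rim corners B / top; label corners
for n,b,t in [('bin near +y',(254,221),(556,322)),('bin near -y',(62,235),(635,322))]:
    rb=ray(cb,np.array(b)*S);rt=ray(ct,np.array(t)*S); print(n,tri([(rb[0],rb[1][0]),(rt[0],rt[1][0])]).round(1))
for z in(90,100): print('bin',ground(ct,np.array([(556,236),(635,236),(635,322),(556,322)])*S,z)[:,:2].round(0).tolist())
cv2.imwrite('pics/label.png',np.hstack([cv2.resize(fb[0:190,20:190,::-1],None,fx=2.3,fy=2.3),cv2.resize(ft[225:300,370:460,::-1],(390,437))[:437]]))
E
```

```text
hsv off [np.int64(162), np.int64(10), np.int64(129)]
hsv off [np.int64(156), np.int64(10), np.int64(128)]
214 39
76 3
55 46
A [134. 145.] [ 4.601e+02 -7.380e+01  3.330e+01  3.010e+01  1.000e-01] [ 4.584e+02 -6.770e+01  3.240e+01  2.930e+01  1.000e-01]
A [180. 158.] [498.9  -1.8 444.6 273.2 -89.9] [496.1   2.3 431.9 265.4 -89.9]
B [359. 166.] [499.2  -9.4 445.3 273.2 -89.9] [496.4 -13.1 432.6 265.5 -89.9]
tile_b near-right [385.3  27.6   6.9]
tile_c near-left [ 373.8 -158.8    9.3]
off1 top [403.1 126.1  27.4]
off1 top r [414.8 165.7  29. ]
off2 l [ 532.  -142.4   24.7]
off2 r [ 548.  -109.8   11.6]
bin near +y [ 474.3 -297.6   -1.7]
bin near -y [ 470.7 -442.   100.1]
bin [[649.0, -281.0], [652.0, -451.0], [466.0, -447.0], [463.0, -280.0]]
bin [[646.0, -279.0], [650.0, -447.0], [465.0, -443.0], [462.0, -277.0]]
```

View pics/label.png

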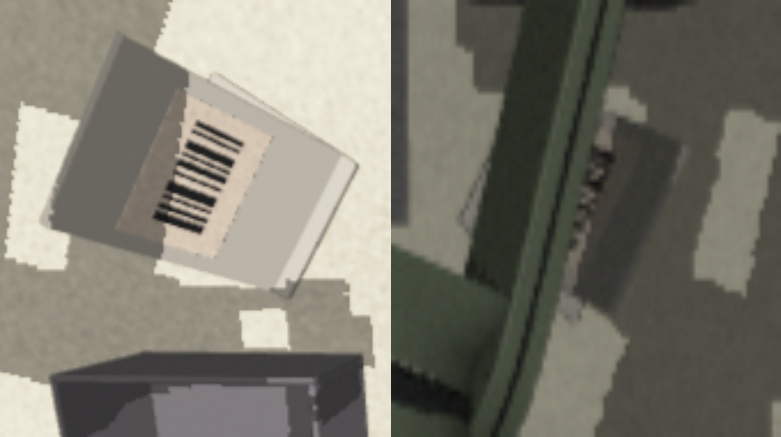

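The label crop shows it half in shadow, with its bars centred at about (199,177). Offcuts need a stricter mask, so I'll fit their outlines in both views.

```bash
cat >> seg.py <<'E'
from scipy.optimize import minimize
def box(x0,x1,y0,y1,z0,z1): return np.array([[x,y,z] for x in(x0,x1) for y in(y0,y1) for z in(z0,z1)],float)
M={'tile':[box(-50,50,-30,30,0,14)],
'off0':[box(-40,40,-18,18,0,26),box(-34,4,-18,18,26,36)],
'off1':[box(-33,33,-22,22,0,32),np.vstack([box(32,33,-22,22,0,20),[[51,0,0],[51,0,20]]])],
'off2':[box(-38,38,-17,17,0,34),box(9,35,17,31,0,20)],
'board':[box(-70,70,-50,50,0,10)]}
def whitemask(f):
    m=seg(f); return (((m['V']>150)&(m['S']<75))|((m['S']>28)&(m['S']<75)&(m['V']>85)&(m['H']>15)&(m['H']<45))).astype(np.uint8)
def sil(parts,p,c,shape):
    w=np.zeros(shape,np.uint8); r=R.from_euler('z',p[2],degrees=True)
    for b in parts:
        uv=project(c,r.apply(b)+[p[0],p[1],p[3] if len(p)>3 else 1])
        cv2.fillConvexPoly(w,cv2.convexHull((uv*16).round().astype(np.int32)),1,shift=4)
    return w
def fit(parts,p0,views,win=75,fitz=False):
    ms=[]
    for mask,c in views:
        w=np.zeros(mask.shape,np.uint8); g=p0[:2]; a=np.linspace(0,2*np.pi,24)
        cv2.fillConvexPoly(w,cv2.convexHull(project(c,np.c_[g[0]+win*np.cos(a),g[1]+win*np.sin(a),0*a+10]).astype(np.int32)),1)
        ms.append((mask&w,c))
    def cost(p):
        e=0
        for m,c in ms:
            s=sil(parts,p,c,m.shape); e-=(s&m).sum()/max(1,(s|m).sum())
        return e/len(ms)
    best=None
    for dy in(-12,0,12):
        s0=np.array([p0[0],p0[1],p0[2]+dy]+([1.] if fitz else [])); d=np.diag([8,8,10]+([6] if fitz else []))
        r=minimize(cost,s0,method='Nelder-Mead',options={'initial_simplex':np.vstack([s0,s0+d[:len(s0),:len(s0)]]),'xatol':.1,'fatol':1e-4})
        if best is None or r.fun<best.fun: best=r
    return best.x.round(1),round(-best.fun,3)
def ld(n):
    d=np.load(n); return d['f'],(d['K'],d['R'],d['o'])
E
python3 - <<'E'
from seg import *
V=[ld('A.npz'),ld('B.npz')]
W=[(whitemask(f),c) for f,c in V]; Tm=[(seg(f)['tile'].astype(np.uint8),c) for f,c in V]
for n,p in(('off0',(573,142,-9)),('off1',(442,130,-17)),('off2',(576,-143,-13))):
    print(n,fit(M[n],p,W),fit(M[n],p,W,fitz=True))
for p in((573.6,7,5),(431,-9,-6),(428,-140,-13.5)): print('tile',fit(M['tile'],p,Tm),fit(M['tile'],p,Tm,fitz=True))
print('board',fit(M['board'],(628,305,1.6),[(seg(V[0][0])['wood'].astype(np.uint8),V[0][1])],win=100))
E
```

```text
off0 (array([573.9, 146.8,  -9. ]), np.float64(0.902)) (array([573.9, 148.5, -10.7,  -3.5]), np.float64(0.909))
off1 (array([438.4, 136.8, -15.2]), np.float64(0.904)) (array([439.6, 137.2, -14.8,  -3.9]), np.float64(0.91))
off2 (array([ 577.1, -138.9,  -20.1]), np.float64(0.892)) (array([ 577.7, -139.5,  -18.5,   -3. ]), np.float64(0.901))
tile (array([575.4,   8. ,   4.7]), np.float64(0.815)) (array([576.5,   7.1,   3.4,  -2.4]), np.float64(0.825))
tile (array([431.9, -10. ,  -5.6]), np.float64(0.939)) (array([431.5,  -9.3,  -6.2,  -3.3]), np.float64(0.947))
tile (array([ 428.4, -141.4,  -13.1]), np.float64(0.939)) (array([ 428.2, -141.9,  -13.2,   -2.6]), np.float64(0.95))
board (array([630.8, 307.1,   3.4]), np.float64(0.53))
```

carry_out([
  [0,0,19,-86,4,250,1],
  [0,0,19,-86,4,250,1],
  [0,0,19,-86,4,250,1],
  [0,0,19,-86,4,250,1],
  [0,0,19,-86,4,250,1],
  [0,0,19,-86,4,300,1],
  [0,0,19,-86,4,335,1],
  [0,0,19,-86,4,355,1],
  [0,0,19,-86,4,364,1],
  [0,0,19,-86,4,364,1],
  [0,0,19,-86,4,364,1],
  [0,0,19,-86,4,364,-1],
  [0,0,19,-86,4,364,-1],
  [0,0,19,-86,4,364,-1],
  [0,0,19,-86,4,364,-1],
  [0,0,19,-86,4,364,-1],
  [0,0,19,-86,4,330,-1],
  [0,0,19,-86,4,280,-1],
  [0,0,19,-86,4,230,-1],
  [0,0,19,-86,4,200,-1],
], force=25)

```text
time_s: 5.1
ee_pos: [567.4, -135.9, 174.1]
ee_rot: [180.0, 0.3, 161.0]
force: [0.7, 0.0, -0.1]
gripper_width: 21.9
gripper_force: 0.0
```

```bash
python3 - <<'E'
from h import *
s=state(); print(s['ee_pos'],s['gripper_width'],s['gripper_force'])
print(delta([570,-338,200],[180,0,180],s))
E
```

```text
[ 567.36446628 -135.90646023  174.13630479] 21.876155869671887 0.0
[  -0.     0.3  -19.   -68.6 -190.2  -25.6]
```

The fingers close more slowly than I allowed (about 75 mm/s), so the lift began before they gripped. I'll check the offcut hasn't moved and retry.

```bash
python3 - <<'E'
from seg import *
f,c=snap('top','t1'); print(fit(M['off2'],(577,-139,-19),[(whitemask(f),c)]))
for n,p in(('off0',(574,147,-9)),('off1',(438,137,-15))): print(n,fit(M[n],p,[(whitemask(f),c)]))
f,c=snap('wrist','w1'); print(fit(M['off2'],(577,-139,-19),[(whitemask(f),c)]))
E
```

```text
(array([ 556. , -144.1,  -41.8]), np.float64(0.094))
off0 (array([567.1, 147.5,  -2.4]), np.float64(0.728))
off1 (array([436.5, 137.7, -23.8]), np.float64(0.794))
(array([ 576.4, -139. ,  -19.8]), np.float64(0.924))
```

carry_out([
  [0,0,0,0,0,30,0.5],
  [0,0,0,0,0,60,0.5],
  [0,0,0,0,0,90,0.5],
  [0,0,0,0,0,110,0.5],
  [0,0,0,0,0,120,0.5],
  [0,0,0,0,0,120,0.5],
  [0,0,0,0,0,150,0.5],
  [0,0,0,0,0,168,0.5],
  [0,0,0,0,0,168,0.5],
  [0,0,0,0,0,168,-1],
  [0,0,0,0,0,168,-1],
  [0,0,0,0,0,168,-1],
  [0,0,0,0,0,168,-1],
  [0,0,0,0,0,168,-1],
  [0,0,0,0,0,168,-1],
  [0,0,0,0,0,168,-1],
  [0,0,0,0,0,140,-1],
  [0,0,0,0,0,90,-1],
  [0,0,0,0,0,40,-1],
  [0,0,0,0,0,-10,-1],
], force=25)

```text
time_s: 7.2
ee_pos: [565.4, -135.4, 181.3]
ee_rot: [180.0, -0.1, 161.0]
force: [1.2, 0.1, -0.2]
gripper_width: 33.8
gripper_force: 25.0
```

```bash
python3 - <<'E'
from h import *
s=state(); print(s['ee_pos'],s['gripper_width'],s['gripper_force'])
print(delta([570,-338,200],[180,0,180],s),delta([570,-338,80],[180,0,180],s))
E
```

```text
[ 565.44171258 -135.39810084  181.30855521] 33.82302981940633 24.999215304851532
[ 0.00e+00 -1.00e-01 -1.90e+01 -7.04e+01 -1.90e+02 -1.88e+01] [ 0.000e+00 -1.000e-01 -1.900e+01 -7.050e+01 -1.900e+02  1.012e+02]
```

carry_out([
  [0,0,-19,-57,-197,-10,-1],
  [0,0,-19,-57,-197,-10,-1],
  [0,0,-19,-57,-197,-10,-1],
  [0,0,-19,-57,-197,-10,-1],
  [0,0,-19,-57,-197,-10,-1],
  [0,0,-19,-57,-197,-10,-1],
  [0,0,-19,-57,-197,40,-1],
  [0,0,-19,-57,-197,90,-1],
  [0,0,-19,-57,-197,131,-1],
  [0,0,-19,-57,-197,131,-1],
  [0,0,-19,-57,-197,131,-1],
  [0,0,-19,-57,-197,131,-0.06],
  [0,0,-19,-57,-197,131,-0.06],
  [0,0,-19,-57,-197,131,-0.06],
  [0,0,-19,-57,-197,90,-0.06],
  [0,0,-19,-57,-197,40,0.4],
  [0,0,-19,-57,-197,-10,0.4],
  [0,0,-19,-57,-197,-60,0.4],
  [0,0,-19,-57,-197,-110,0.4],
  [0,0,-19,-57,-197,-130,0.4],
])

```text
time_s: 9.2
ee_pos: [556.7, -341.2, 317.7]
ee_rot: [-179.6, 0.6, 179.9]
force: [0.2, 1.2, 0.2]
gripper_width: 63.8
gripper_force: 0.0
```

```bash
python3 - <<'E'
from seg import *
s=state(); print(s['ee_pos'],s['ee_rot'],s['gripper_width'],s['force'])
f,c=snap('top','t2'); W=[(whitemask(f),c)]
for n,p in(('off0',(574,147,-9)),('off1',(438,137,-15))): print(n,fit(M[n],p,W))
v=f[60:310,60:460,::-1]
f,c=snap('wrist','w2'); v2=cv2.resize(f[:,:,::-1],(400,300))
cv2.imwrite('pics/v2.png',np.vstack([np.hstack([v,np.zeros((250,400,3),np.uint8)]),np.hstack([v2,np.zeros((300,400,3),np.uint8)])])[:, :420])
print(delta([480,60,370],[180,0,180]))
E
```

```text
[ 556.71491035 -341.19209264  317.67398618] [-179.64487374    0.57307701  179.94528913] 63.77212600569286 [0.17499494 1.22852388 0.21352759]
off0 (array([568.2, 146.4, -11. ]), np.float64(0.724))
off1 (array([436.5, 137.7, -23.8]), np.float64(0.791))
[-3.000e-01  5.000e-01 -1.000e-01  7.660e+01  4.008e+02 -5.720e+01]
```

View pics/v2.png

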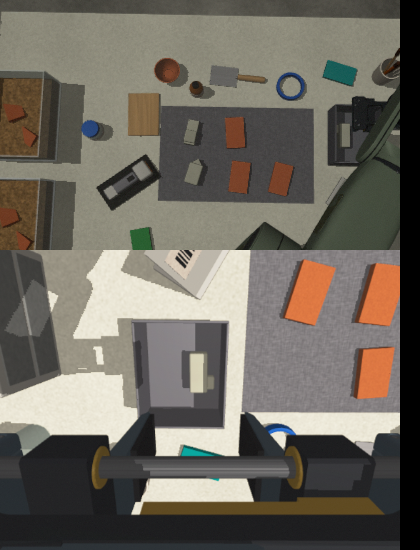

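The wrist half of the picture shows the nubbed offcut lying in the bin at (198,372). In the top half the other offcuts haven't moved.

carry_out([
  [0,0,15,119,478,40,0.4],
  [0,0,15,119,478,40,0.4],
  [0,0,15,119,478,40,0.4],
  [0,0,15,119,478,40,0.4],
  [0,0,15,119,478,40,0.4],
  [0,0,15,119,478,40,0.4],
  [0,0,15,119,478,40,0.4],
  [0,0,15,119,478,40,0.4],
  [0,0,15,119,478,90,0.4],
  [0,0,15,119,478,140,0.4],
  [0,0,15,119,478,158,0.4],
  [0,0,15,119,478,158,0.4],
  [0,0,15,119,478,158,0.4],
  [0,0,15,119,478,158,0.4],
])

```text
time_s: 10.7
ee_pos: [438.1, 137.3, 153.1]
ee_rot: [180.0, 0.1, 164.9]
force: [0.1, -0.1, 0.3]
gripper_width: 64.2
gripper_force: 0.0
```

```bash
python3 - <<'E'
from seg import *
s=state(); print(s['ee_pos'],s['ee_rot'],s['gripper_width'])
f,c=snap('wrist','w3'); p,q=fit(M['off1'],(438,137,-15),[(whitemask(f),c)]); print(p,q)
print(delta([p[0],p[1],6],[180,0,180+p[2]]))
E
```

```text
[438.14402202 137.29722304 153.05856955] [1.79957449e+02 1.10124334e-01 1.64929399e+02] 64.18418370872644
[439.2 135.9 -16.2] 0.94
[ 1.000e-01  2.000e-01  1.100e+00 -4.000e-01 -1.400e+00  1.476e+02]
```

carry_out([
  [0,0,1,0,-1,50,0.4],
  [0,0,1,0,-1,100,0.4],
  [0,0,1,0,-1,135,0.4],
  [0,0,1,0,-1,147,0.4],
  [0,0,1,0,-1,147,0.4],
  [0,0,1,0,-1,147,-1],
  [0,0,1,0,-1,147,-1],
  [0,0,1,0,-1,147,-1],
  [0,0,1,0,-1,147,-1],
  [0,0,1,0,-1,147,-1],
  [0,0,1,0,-1,120,-1],
  [0,0,1,0,-1,70,-1],
  [0,0,1,0,-1,20,-1],
  [0,0,1,0,-1,-30,-1],
  [0,0,1,0,-1,-50,-1],
  [0,0,1,0,-1,-50,-1],
  [0,0,1,0,-1,-50,-1],
])

```text
time_s: 12.45
ee_pos: [436.0, 136.6, 201.5]
ee_rot: [-180.0, -0.0, 164.0]
force: [0.2, -0.4, -1.0]
gripper_width: 44.0
gripper_force: 25.0
```

```bash
python3 - <<'E'
from h import *
s=state(); print(s['ee_pos'],s['gripper_width'],s['gripper_force'])
print(delta([557,-396,200],[180,0,180],s),delta([557,-396,50],[180,0,180],s))
E
```

```text
[436.03117362 136.60827716 201.526868  ] 43.979869427854545 24.99792069196701
[  -0.    -0.   -16.  -263.4 -478.5    1.5] [  -0.    -0.   -16.  -263.5 -478.4  151.5]
```

carry_out([
  [0,0,-16,-263,-476.5,0,-1],
  [0,0,-16,-263,-476.5,0,-1],
  [0,0,-16,-263,-476.5,0,-1],
  [0,0,-16,-263,-476.5,0,-1],
  [0,0,-16,-263,-476.5,0,-1],
  [0,0,-16,-263,-476.5,0,-1],
  [0,0,-16,-263,-476.5,0,-1],
  [0,0,-16,-263,-476.5,0,-1],
  [0,0,-16,-263,-476.5,0,-1],
  [0,0,-16,-263,-476.5,0,-1],
  [0,0,-16,-263,-476.5,0,-1],
  [0,0,-16,-263,-476.5,0,-1],
  [0,0,-16,-263,-476.5,0,-1],
  [0,0,-16,-263,-476.5,0,-1],
])

```text
time_s: 13.85
ee_pos: [557.0, -392.3, 199.9]
ee_rot: [179.8, -0.2, 180.0]
force: [-0.5, -0.3, -0.4]
gripper_width: 44.0
gripper_force: 25.0
```

carry_out([
  [0,0,0,0,0,50,-1],
  [0,0,0,0,0,100,-1],
  [0,0,0,0,0,140,-1],
  [0,0,0,0,0,151,-1],
  [0,0,0,0,0,151,-1],
  [0,0,0,0,0,151,0.14],
  [0,0,0,0,0,151,0.14],
  [0,0,0,0,0,151,0.14],
  [0,0,0,0,0,100,0.14],
  [0,0,0,0,0,50,0.14],
  [0,0,0,0,0,0,0.3],
  [0,0,0,0,0,-50,0.3],
  [0,0,0,0,0,-100,0.3],
  [0,0,0,0,0,-100,0.3],
  [0,0,0,0,0,-100,0.3],
])

```text
time_s: 15.35
ee_pos: [558.1, -394.2, 304.9]
ee_rot: [-179.8, 0.3, 179.9]
force: [-0.1, 0.6, -0.7]
gripper_width: 59.6
gripper_force: 0.0
```

```bash
python3 - <<'E'
from seg import *
s=state(); print(s['ee_pos'],s['ee_rot'],s['gripper_width'],s['force'])
f,c=snap('top','t3'); W=[(whitemask(f),c)]
for n,p in(('off0',(574,147,-9)),): print(n,fit(M[n],p,W))
f,c=snap('wrist','w4'); b=ground(c,[[280,210]],30); print(b)
m=seg(f); poly=project(c,[[475,-300,0],[475,-438,0],[640,-438,0],[640,-300,0]]).astype(np.int32); w=np.zeros(f.shape[:2],np.uint8); cv2.fillConvexPoly(w,poly,1)
print([rect(c,x,35) for x in blobs((whitemask(f)&w),80)])
print(delta([574,147,160],[180,0,170]))
E
```

```text
[ 558.14077216 -394.22808927  304.93886728] [-179.81822329    0.26400249  179.9491929 ] 59.61915862131533 [-0.09332269  0.61616896 -0.67919923]
off0 (array([5.711e+02, 1.489e+02, 3.000e-01]), np.float64(0.743))
[[ 616.29220835 -387.54199868   30.        ]]
[array([ 568.4, -336.4,   78.9,   45.3,    1.2]), array([ 566.7, -392.1,   82.1,   43.5,   -0.8])]
[ 1.000e-01 -1.000e-01  1.000e+01 -1.650e+01  5.404e+02  1.416e+02]
```

Two offcuts are in the bin, so the stepped one is next.

carry_out([
  [0,0,10,-16,540,0,0.3],
  [0,0,10,-16,540,0,0.3],
  [0,0,10,-16,540,0,0.3],
  [0,0,10,-16,540,0,0.3],
  [0,0,10,-16,540,0,0.3],
  [0,0,10,-16,540,0,0.3],
  [0,0,10,-16,540,0,0.3],
  [0,0,10,-16,540,0,0.3],
  [0,0,10,-16,540,0,0.3],
  [0,0,10,-16,540,40,0.3],
  [0,0,10,-16,540,80,0.3],
  [0,0,10,-16,540,120,0.3],
  [0,0,10,-16,540,140,0.3],
  [0,0,10,-16,540,140,0.3],
  [0,0,10,-16,540,140,0.3],
  [0,0,10,-16,540,140,0.3],
])

```text
time_s: 17.05
ee_pos: [575.4, 145.9, 163.8]
ee_rot: [179.9, 0.2, 169.9]
force: [0.1, 0.7, 0.8]
gripper_width: 59.3
gripper_force: 0.0
```

```bash
python3 - <<'E'
from seg import *
s=state(); print(s['ee_pos'],s['ee_rot'],s['gripper_width'])
f,c=snap('wrist','w5'); p,q=fit(M['off0'],(574,147,-9),[(whitemask(f),c)]); print(p,q)
g=R.from_euler('z',p[2],degrees=True).apply([-5,0,0])[:2]+p[:2]
print(delta([*g,7],[180,0,180+p[2]]))
for n,m in(('w5',seg(f)),('t3',seg(cv2.imread('pics/t3.png')[:,:,::-1]))):
    cc=c if n=='w5' else cam('top')
    for b in blobs((m['H']>8)&(m['H']<25)&(m['S']>60)&(m['V']>90),200): print(n,b.mean(0).round(),rect(cc,b,10))
E
```

```text
[575.44702183 145.88937755 163.79413975] [1.79926357e+02 1.74947233e-01 1.69916546e+02] 59.31053319974808
[572.6 147.5 -10.5] 0.932
[1.000e-01 2.000e-01 4.000e-01 8.800e+00 9.000e-01 1.571e+02]
w5 [354. 360.] [788.5 203.  390.   30.3  79.9]
w5 [288. 333.] [744.3 130.3  48.2  39.4  79.9]
w5 [409. 306.] [731.  266.1  68.3   9.8  -2.1]
w5 [144. 303.] [678.  -15.7  73.8  15.3 -26.1]
w5 [138. 207.] [575.5   7.6 101.2  65.    4.4]
w5 [444. 201.] [629.  305.2 141.  101.6   1.6]
w5 [73. 58.] [431.2  -8.5 100.3  65.4  -6.5]
t3 [ 74. 302.] [196.7 695.7 133.3  98.4  22.2]
t3 [ 67. 271.] [298.3 726.8  91.6  74.5  82.4]
t3 [340. 239.] [ 425.4 -141.6   99.    59.4  -13.6]
t3 [299. 237.] [428.9  -9.5  99.2  59.1  -7.1]
t3 [ 76. 196.] [544.6 706.  102.7 101.9  19.4]
t3 [294. 192.] [572.8   6.7  98.6  58.9   3.9]
t3 [203. 174.] [627.1 305.6 139.8  97.9   2. ]
t3 [ 83. 165.] [652.9 704.3 125.8 111.5  89.7]
```

carry_out([
  [0,0,0,9,1,50,0.3],
  [0,0,0,9,1,100,0.3],
  [0,0,0,9,1,140,0.3],
  [0,0,0,9,1,156,0.3],
  [0,0,0,9,1,156,0.3],
  [0,0,0,9,1,156,-1],
  [0,0,0,9,1,156,-1],
  [0,0,0,9,1,156,-1],
  [0,0,0,9,1,156,-1],
  [0,0,0,9,1,156,-1],
  [0,0,0,9,1,156,-1],
  [0,0,0,9,1,120,-1],
  [0,0,0,9,1,70,-1],
  [0,0,0,9,1,20,-1],
  [0,0,0,9,1,-30,-1],
  [0,0,0,9,1,-40,-1],
  [0,0,0,9,1,-40,-1],
  [0,0,0,9,1,-40,-1],
])

```text
time_s: 18.9
ee_pos: [564.3, 148.4, 200.4]
ee_rot: [-179.9, -0.2, 170.0]
force: [0.6, -0.8, -1.0]
gripper_width: 35.7
gripper_force: 25.0
```

```bash
python3 - <<'E'
from h import *
s=state(); print(s['ee_pos'],s['gripper_width'],s['gripper_force'])
print(delta([558,-367,200],[180,0,180],s))
E
```

```text
[564.3300068  148.42440721 200.38666318] 35.7232053768286 24.992572367191315
[-0.000e+00 -2.000e-01 -1.000e+01 -8.360e+01 -5.086e+02  7.000e-01]
```

carry_out([
  [0,0,-10,-84,-509,0,-1],
  [0,0,-10,-84,-509,0,-1],
  [0,0,-10,-84,-509,0,-1],
  [0,0,-10,-84,-509,0,-1],
  [0,0,-10,-84,-509,0,-1],
  [0,0,-10,-84,-509,0,-1],
  [0,0,-10,-84,-509,0,-1],
  [0,0,-10,-84,-509,0,-1],
  [0,0,-10,-84,-509,0,-1],
  [0,0,-10,-84,-509,0,-1],
  [0,0,-10,-84,-509,0,-1],
  [0,0,-10,-84,-509,0,-1],
  [0,0,-10,-84,-509,0,-1],
  [0,0,-10,-84,-509,0,-1],
])

```text
time_s: 20.3
ee_pos: [559.3, -365.3, 200.9]
ee_rot: [179.9, -0.1, -180.0]
force: [0.3, -0.5, -1.8]
gripper_width: 35.7
gripper_force: 25.0
```

carry_out([
  [0,0,0,0,0,50,-1],
  [0,0,0,0,0,100,-1],
  [0,0,0,0,0,135,-1],
  [0,0,0,0,0,148,-1],
  [0,0,0,0,0,148,-1],
  [0,0,0,0,0,148,0.1],
  [0,0,0,0,0,148,0.1],
  [0,0,0,0,0,148,0.1],
  [0,0,0,0,0,148,0.1],
  [0,0,0,0,0,100,0.1],
  [0,0,0,0,0,50,0.5],
  [0,0,0,0,0,0,0.8],
  [0,0,0,0,0,-50,0.8],
  [0,0,0,0,0,-100,0.8],
  [0,0,0,0,0,-120,0.8],
  [0,0,0,0,0,-120,0.8],
])

```text
time_s: 21.9
ee_pos: [560.4, -368.0, 327.2]
ee_rot: [-179.7, 0.5, 179.9]
force: [0.4, -0.0, 0.1]
gripper_width: 82.0
gripper_force: 0.0
```

```bash
python3 - <<'E'
from seg import *
s=state(); print(s['ee_pos'],s['ee_rot'],s['gripper_width'])
f,c=snap('wrist','w6'); T=[(seg(f)['tile'].astype(np.uint8),c)]
for p in((574,7,4.5),(431,-9,-6),(428,-141,-13)): print('tile',fit(M['tile'],p,T))
print(delta([428,-141,160],[180,0,167]))
r=project(c,[[560,-369,50]])[0]; print(r)
x,y=r.astype(int); v=f[max(0,y-130):y+130,max(0,x-130):x+130,::-1]; cv2.imwrite('pics/v6.png',cv2.resize(v,None,fx=2,fy=2))
E
```

```text
[ 560.44427701 -368.02479726  327.18923005] [-179.69149892    0.46298854  179.94688064] 81.99859866766731
tile (array([574.1,   9.4,   4.2]), np.float64(0.954))
tile (array([430.5,  -6.8,  -6.3]), np.float64(0.983))
tile (array([ 428.3, -142.1,  -12.9]), np.float64(0.933))
[-1.000e-01  2.000e-01  1.290e+01  1.324e+02  2.267e+02  1.629e+02]
[275.65481466 164.74906279]
```

View pics/v6.png

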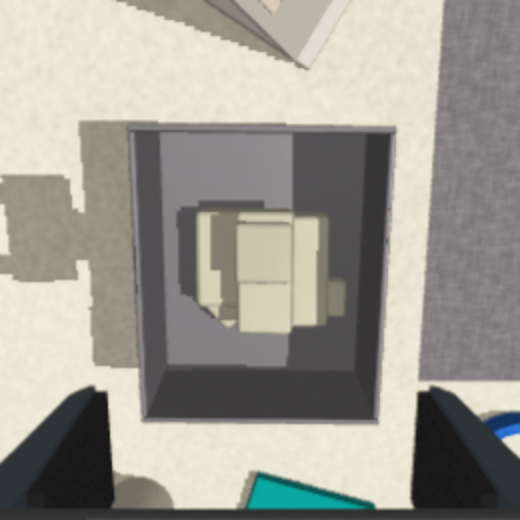

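The crop shows all three offcuts in the bin, with the stepped one bridging the other two at about (265,272). Tiles next.

carry_out([
  [0,0,13,132,226,60,0.8],
  [0,0,13,132,226,60,0.8],
  [0,0,13,132,226,60,0.8],
  [0,0,13,132,226,60,0.8],
  [0,0,13,132,226,80,0.8],
  [0,0,13,132,226,120,0.8],
  [0,0,13,132,226,160,0.8],
  [0,0,13,132,226,170,0.8],
  [0,0,13,132,226,170,0.8],
  [0,0,13,132,226,170,0.8],
  [0,0,13,132,226,170,0.8],
])

```text
time_s: 23.05
ee_pos: [429.3, -142.0, 153.6]
ee_rot: [-180.0, 0.2, 166.9]
force: [0.5, -0.5, -0.4]
gripper_width: 82.1
gripper_force: 0.0
```

```bash
cat > tile.py <<'E'
from seg import *
import sys
p0=[float(v) for v in sys.argv[1:4]]
s=state(); print(s['ee_pos'],s['ee_rot'],s['gripper_width'])
f,c=snap('wrist','w_'+str(round(s['time_s'],2))); p,q=fit(M['tile'],p0,[(seg(f)['tile'].astype(np.uint8),c)],win=70); print(p,q)
print(delta([p[0],p[1],3.5],[180,0,180+p[2]]))
E
python3 tile.py 428 -142 -13
```

```text
[ 429.3149676  -142.04281364  153.57223353] [-179.97841298    0.21142452  166.91996469] 82.08267779354615
[ 428.1 -140.9  -13.2] 0.958
[-0.0e+00  2.0e-01  1.0e-01  1.8e+00  8.0e-01  1.5e+02]
```

carry_out([
  [0,0,0,2,1,50,0.8],
  [0,0,0,2,1,100,0.8],
  [0,0,0,2,1,135,0.8],
  [0,0,0,2,1,149,0.8],
  [0,0,0,2,1,149,0.8],
  [0,0,0,2,1,149,0.8],
  [0,0,0,2,1,149,-1],
  [0,0,0,2,1,149,-1],
  [0,0,0,2,1,149,-1],
  [0,0,0,2,1,149,-1],
  [0,0,0,2,1,149,-1],
  [0,0,0,2,1,149,-1],
  [0,0,0,2,1,120,-1],
  [0,0,0,2,1,70,-1],
  [0,0,0,2,1,30,-1],
  [0,0,0,2,1,30,-1],
  [0,0,0,2,1,30,-1],
], force=30)

```text
time_s: 24.8
ee_pos: [425.7, -139.5, 122.1]
ee_rot: [180.0, 0.0, 167.0]
force: [-0.8, 0.2, -2.5]
gripper_width: 59.7
gripper_force: 30.0
```

```bash
cat > place.py <<'E'
from seg import *
import sys
s=state(); print(s['ee_pos'],s['ee_rot'],s['gripper_width'],s['gripper_force'],s['force'])
print(delta([628.5,305.5,float(sys.argv[1])],[180,0,181.8]))
E
python3 place.py 120
```

```text
[ 425.68533325 -139.49224634  122.10479212] [1.79991387e+02 4.41989394e-02 1.66953469e+02] 59.67048198131817 29.999684393405914 [-0.7988319   0.18184248 -2.52898501]
[  0.    0.  -14.8 -97.1 479.3   2.3]
```

carry_out([
  [0,0,-14.8,-97,479,-50,-1],
  [0,0,-14.8,-97,479,-50,-1],
  [0,0,-14.8,-97,479,-50,-1],
  [0,0,-14.8,-97,479,-50,-1],
  [0,0,-14.8,-97,479,-50,-1],
  [0,0,-14.8,-97,479,-50,-1],
  [0,0,-14.8,-97,479,-50,-1],
  [0,0,-14.8,-97,479,-50,-1],
  [0,0,-14.8,-97,479,-50,-1],
  [0,0,-14.8,-97,479,-50,-1],
  [0,0,-14.8,-97,479,-50,-1],
  [0,0,-14.8,-97,479,0,-1],
  [0,0,-14.8,-97,479,30,-1],
  [0,0,-14.8,-97,479,30,-1],
  [0,0,-14.8,-97,479,30,-1],
  [0,0,-14.8,-97,479,30,-1],
])

```text
time_s: 26.4
ee_pos: [629.6, 305.2, 93.6]
ee_rot: [179.9, 0.1, -178.3]
force: [-0.3, 0.1, -1.4]
gripper_width: 60.0
gripper_force: 30.0
```

```bash
python3 place.py 15; python3 - <<'E'
from seg import *
s=state(); f,c=snap('wrist','w7'); m=seg(f)
M['tile'][0]; 
for z in (90,): 
  p=[s['ee_pos'][0],s['ee_pos'][1],2.,s['ee_pos'][2]-4]
  for b in blobs(m['tile'],400): print(b.mean(0),rect(c,b,s['ee_pos'][2]+10))
  print(project(c,[[628.5,305.5,10]]))
cv2.imwrite('pics/v7.png',f[:,:,::-1])
E
```

```text
[629.55000167 305.16854944  93.56845509] [ 1.79934283e+02  1.47108918e-01 -1.78270408e+02] 59.95165781854712 29.999694228172302 [-0.33916061  0.14157305 -1.42921615]
[ 0.1  0.1 -0.1  1.2  0.3 78.6]
[275.76806084 332.75285171] [672.4 307.2  59.4  16.9 -88.3]
[275.84615385 226.39102564] [611.3 305.3  64.7  60.3   1.7]
[[275.24739675 208.09479483]]
```

View pics/v7.png

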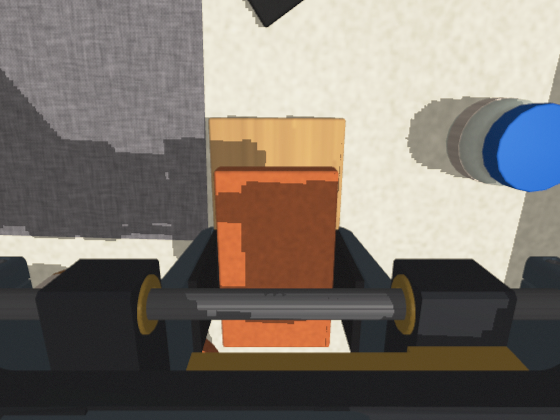

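The tile hangs squarely over the board and is centred on the TCP (tile centre x ≈ 630, TCP x ≈ 629.6), so I'll lower it and release.

carry_out([
  [0,0,0,1,0,30,-1],
  [0,0,0,1,0,55,-1],
  [0,0,0,1,0,70,-1],
  [0,0,0,1,0,76,-1],
  [0,0,0,1,0,78.5,-1],
  [0,0,0,1,0,78.5,-1],
  [0,0,0,1,0,78.5,-1],
  [0,0,0,1,0,78.5,0.75],
  [0,0,0,1,0,78.5,0.75],
  [0,0,0,1,0,78.5,0.75],
  [0,0,0,1,0,78.5,0.75],
  [0,0,0,1,0,60,0.75],
  [0,0,0,1,0,20,0.75],
  [0,0,0,1,0,-30,0.75],
  [0,0,0,1,0,-80,0.75],
  [0,0,0,1,0,-130,0.75],
  [0,0,0,1,0,-130,0.75],
  [0,0,0,1,0,-130,0.75],
])

```text
time_s: 28.25
ee_pos: [628.0, 305.3, 223.8]
ee_rot: [179.9, 0.2, -178.2]
force: [-0.8, -0.5, -0.9]
gripper_width: 80.0
gripper_force: 0.0
```

```bash
cat > chk.py <<'E'
from seg import *
import sys
s=state(); print(s['ee_pos'],s['ee_rot'],s['gripper_width'])
f,c=snap('wrist','wc_'+str(round(s['time_s'],2)))
for b in blobs(seg(f)['tile'],500): print(b.mean(0).round(),rect(c,b,float(sys.argv[1])))
print(delta([float(v) for v in sys.argv[2:5]],[180,0,float(sys.argv[5])]))
E
python3 chk.py 24 431 -9 160 174
```

```text
[627.95222032 305.25438404 223.78392213] [ 179.91517352    0.18609425 -178.24531169] 80.01672193538661
[217. 278.] [749.7 242.6  42.8  33.5 -88.3]
[276. 177.] [629.  306.  100.5  60.4   1.8]
[ 18. 121.] [573.1  28.   97.1  50.7   1.8]
[  -0.    -0.     7.8  205.6 -307.7   61.7]
```

carry_out([
  [0,0,7.8,206,-308,0,0.75],
  [0,0,7.8,206,-308,0,0.75],
  [0,0,7.8,206,-308,0,0.75],
  [0,0,7.8,206,-308,0,0.75],
  [0,0,7.8,206,-308,0,0.75],
  [0,0,7.8,206,-308,0,0.75],
  [0,0,7.8,206,-308,0,0.75],
  [0,0,7.8,206,-308,40,0.75],
  [0,0,7.8,206,-308,70,0.75],
  [0,0,7.8,206,-308,70,0.75],
  [0,0,7.8,206,-308,70,0.75],
  [0,0,7.8,206,-308,70,0.75],
])

```text
time_s: 29.5
ee_pos: [432.2, -8.8, 152.8]
ee_rot: [180.0, 0.1, 174.0]
force: [-0.4, 0.6, 0.5]
gripper_width: 79.9
gripper_force: 0.0
```

```bash
python3 tile.py 431 -9 -6
```

```text
[432.2002869   -8.76993407 152.76736791] [1.79987793e+02 9.20809777e-02 1.74005111e+02] 79.92903125998777
[432.4  -8.8  -6.1] 0.959
[ 0.000e+00  1.000e-01  1.000e-01  2.000e-01 -1.000e-01  1.495e+02]
```

carry_out([
  [0,0,0,0,0,50,0.75],
  [0,0,0,0,0,100,0.75],
  [0,0,0,0,0,135,0.75],
  [0,0,0,0,0,149,0.75],
  [0,0,0,0,0,149,0.75],
  [0,0,0,0,0,149,0.75],
  [0,0,0,0,0,149,-1],
  [0,0,0,0,0,149,-1],
  [0,0,0,0,0,149,-1],
  [0,0,0,0,0,149,-1],
  [0,0,0,0,0,149,-1],
  [0,0,0,0,0,149,-1],
  [0,0,0,0,0,120,-1],
  [0,0,0,0,0,70,-1],
  [0,0,0,0,0,20,-1],
  [0,0,0,0,0,-20,-1],
  [0,0,0,0,0,-20,-1],
  [0,0,0,0,0,-20,-1],
])

```text
time_s: 31.35
ee_pos: [430.7, -9.1, 172.0]
ee_rot: [180.0, 0.0, 174.0]
force: [0.7, 0.2, -2.1]
gripper_width: 60.0
gripper_force: 30.0
```

```bash
python3 place.py 120
```

```text
[430.69067768  -9.11365822 172.01624219] [1.79990991e+02 3.81282869e-02 1.73951209e+02] 59.96860849134477 29.988149106502533 [ 0.71190256  0.23804123 -2.12292209]
[   0.     0.    -7.8 -163.5  333.7   52.2]
```

carry_out([
  [0,0,-7.8,-163.5,334,0,-1],
  [0,0,-7.8,-163.5,334,0,-1],
  [0,0,-7.8,-163.5,334,0,-1],
  [0,0,-7.8,-163.5,334,0,-1],
  [0,0,-7.8,-163.5,334,0,-1],
  [0,0,-7.8,-163.5,334,0,-1],
  [0,0,-7.8,-163.5,334,0,-1],
  [0,0,-7.8,-163.5,334,0,-1],
  [0,0,-7.8,-163.5,334,0,-1],
  [0,0,-7.8,-163.5,334,40,-1],
  [0,0,-7.8,-163.5,334,70,-1],
  [0,0,-7.8,-163.5,334,70,-1],
  [0,0,-7.8,-163.5,334,70,-1],
  [0,0,-7.8,-163.5,334,70,-1],
])

```text
time_s: 32.75
ee_pos: [629.6, 305.7, 103.6]
ee_rot: [179.9, 0.1, -178.3]
force: [-0.2, 0.3, -2.2]
gripper_width: 60.2
gripper_force: 30.0
```

```bash
python3 place.py 29.5; python3 chk.py 110 628.5 305.5 120 181.8
```

```text
[629.63565899 305.72064654 103.57314309] [ 1.79944713e+02  1.33909276e-01 -1.78270877e+02] 60.220887445379645 29.98809725046158 [-0.19532568  0.34894142 -2.19945448]
[ 0.1  0.1 -0.1  1.3 -0.3 74.1]
[629.63565899 305.72064654 103.57314309] [ 1.79944713e+02  1.33909276e-01 -1.78270877e+02] 60.220887445379645
[276. 331.] [674.1 307.7  60.7  15.2 -88.3]
[276. 217.] [607.5 305.8  76.8  61.6   1.7]
[  0.1   0.2  -0.1   1.3  -0.4 -16. ]
```

carry_out([
  [0,0,0,1,0,30,-1],
  [0,0,0,1,0,52,-1],
  [0,0,0,1,0,66,-1],
  [0,0,0,1,0,72,-1],
  [0,0,0,1,0,74,-1],
  [0,0,0,1,0,74,-1],
  [0,0,0,1,0,74,-1],
  [0,0,0,1,0,74,0.75],
  [0,0,0,1,0,74,0.75],
  [0,0,0,1,0,74,0.75],
  [0,0,0,1,0,74,0.75],
  [0,0,0,1,0,60,0.75],
  [0,0,0,1,0,20,0.75],
  [0,0,0,1,0,-30,0.75],
  [0,0,0,1,0,-80,0.75],
  [0,0,0,1,0,-120,0.75],
  [0,0,0,1,0,-120,0.75],
  [0,0,0,1,0,-120,0.75],
])

```text
time_s: 34.6
ee_pos: [628.1, 305.9, 224.3]
ee_rot: [179.9, 0.2, -178.2]
force: [-0.4, 0.4, -0.2]
gripper_width: 79.7
gripper_force: 0.0
```

```bash
python3 chk.py 38 574 8 160 184.4
```

```text
[628.13027215 305.93630314 224.28389237] [ 179.91454515    0.19388385 -178.24269462] 79.69324720632812
[217. 278.] [742.6 245.5  41.2  32.3 -88.3]
[276. 178.] [628.  306.7 100.5  60.4   1.6]
[ 17. 121.] [572.4  38.6  93.5  48.6   1.8]
[   0.    -0.    -2.6   62.5 -295.8   62.2]
```

carry_out([
  [0,0,-2.6,62.5,-296,0,0.75],
  [0,0,-2.6,62.5,-296,0,0.75],
  [0,0,-2.6,62.5,-296,0,0.75],
  [0,0,-2.6,62.5,-296,0,0.75],
  [0,0,-2.6,62.5,-296,0,0.75],
  [0,0,-2.6,62.5,-296,0,0.75],
  [0,0,-2.6,62.5,-296,40,0.75],
  [0,0,-2.6,62.5,-296,70,0.75],
  [0,0,-2.6,62.5,-296,70,0.75],
  [0,0,-2.6,62.5,-296,70,0.75],
  [0,0,-2.6,62.5,-296,70,0.75],
])

```text
time_s: 35.75
ee_pos: [575.4, 8.4, 153.1]
ee_rot: [-180.0, 0.1, -175.6]
force: [-0.3, -1.5, 0.4]
gripper_width: 80.0
gripper_force: 0.0
```

```bash
python3 tile.py 574 8 4.4
```

```text
[575.39635827   8.38420422 153.12055803] [-1.79993997e+02  1.18488823e-01 -1.75606409e+02] 79.9816630663368
[574.9   7.5   4.6] 0.959
[ -0.    0.2  -0.2   1.1  -0.9 149.9]
```

carry_out([
  [0,0,0,1,-1,50,0.75],
  [0,0,0,1,-1,100,0.75],
  [0,0,0,1,-1,135,0.75],
  [0,0,0,1,-1,149.5,0.75],
  [0,0,0,1,-1,149.5,0.75],
  [0,0,0,1,-1,149.5,0.75],
  [0,0,0,1,-1,149.5,-1],
  [0,0,0,1,-1,149.5,-1],
  [0,0,0,1,-1,149.5,-1],
  [0,0,0,1,-1,149.5,-1],
  [0,0,0,1,-1,149.5,-1],
  [0,0,0,1,-1,149.5,-1],
  [0,0,0,1,-1,120,-1],
  [0,0,0,1,-1,70,-1],
  [0,0,0,1,-1,20,-1],
  [0,0,0,1,-1,-20,-1],
  [0,0,0,1,-1,-20,-1],
  [0,0,0,1,-1,-20,-1],
])

```text
time_s: 37.6
ee_pos: [573.1, 6.8, 171.8]
ee_rot: [180.0, 0.0, -175.7]
force: [-1.0, -0.1, -1.5]
gripper_width: 59.6
gripper_force: 30.0
```

```bash
python3 place.py 120
```

```text
[573.125199     6.84698134 171.84350502] [ 1.79999330e+02  6.53730043e-03 -1.75651591e+02] 59.649242390904746 29.999118447303772 [-0.96492988 -0.12564822 -1.52797355]
[  0.    0.    2.5 -77.9 293.6  51.9]
```

carry_out([
  [0,0,2.5,-78,294,0,-1],
  [0,0,2.5,-78,294,0,-1],
  [0,0,2.5,-78,294,0,-1],
  [0,0,2.5,-78,294,0,-1],
  [0,0,2.5,-78,294,0,-1],
  [0,0,2.5,-78,294,0,-1],
  [0,0,2.5,-78,294,0,-1],
  [0,0,2.5,-78,294,40,-1],
  [0,0,2.5,-78,294,60,-1],
  [0,0,2.5,-78,294,60,-1],
  [0,0,2.5,-78,294,60,-1],
  [0,0,2.5,-78,294,60,-1],
])

```text
time_s: 38.8
ee_pos: [629.6, 305.9, 112.8]
ee_rot: [180.0, 0.1, -178.2]
force: [-0.9, 0.8, -1.8]
gripper_width: 59.5
gripper_force: 30.0
```

```bash
python3 place.py 43.5; python3 chk.py 120 628.5 305.5 120 181.8
```

```text
[629.59768321 305.87165594 112.84721597] [ 1.79964527e+02  8.37746097e-02 -1.78171375e+02] 59.521734575632046 29.999135434627533 [-0.86978251  0.78682388 -1.77797086]
[ 0.   0.1  0.   1.2 -0.4 69.3]
[629.59768321 305.87165594 112.84721597] [ 1.79964527e+02  8.37746097e-02 -1.78171375e+02] 59.521734575632046
[264. 335.] [676.8 302.1  72.7  21.2 -88.2]
[276. 217.] [607.2 305.8  77.5  61.5   1.9]
[ 0.1  0.1  0.   1.3 -0.4 -6.7]
```

carry_out([
  [0,0,0,1,0,30,-1],
  [0,0,0,1,0,50,-1],
  [0,0,0,1,0,62,-1],
  [0,0,0,1,0,67,-1],
  [0,0,0,1,0,69,-1],
  [0,0,0,1,0,69,-1],
  [0,0,0,1,0,69,-1],
  [0,0,0,1,0,69,0.75],
  [0,0,0,1,0,69,0.75],
  [0,0,0,1,0,69,0.75],
  [0,0,0,1,0,69,0.75],
  [0,0,0,1,0,50,0.75],
  [0,0,0,1,0,10,0.75],
  [0,0,0,1,0,-40,0.75],
  [0,0,0,1,0,-90,0.75],
  [0,0,0,1,0,-140,0.75],
  [0,0,0,1,0,-190,0.75],
  [0,0,0,1,0,-200,0.75],
  [0,0,0,1,0,-200,0.75],
])

```text
time_s: 40.75
ee_pos: [628.6, 306.3, 314.9]
ee_rot: [179.9, 0.3, -178.1]
force: [-0.7, -0.7, -0.3]
gripper_width: 79.5
gripper_force: 0.0
```

```bash
python3 chk.py 52 440 340 330 180; python3 - <<'E'
from seg import *
f,c=snap('top','t8')
for b in blobs(seg(f)['tile'],150): print(b.mean(0).round(),rect(c,b,52))
v=f[210:285,140:240,::-1]
s=state(); g,cw=snap('wrist','w8')
cv2.imwrite('pics/v8.png',np.hstack([cv2.resize(v,None,fx=4,fy=4),cv2.resize(g[:225,:,::-1],(400,300))[:, :]])[:, :800])
E
```

```text
[628.64077309 306.30288651 314.91119842] [ 179.86612529    0.30550452 -178.14489639] 79.54142176116078
[221. 261.] [763.4 239.9  82.6  61.2   1.7]
[275. 166.] [627.6 306.8 102.3  60.5   1.8]
[  0.    0.    1.9 186.7  40.1 -18.1]
[ 82. 301.] [218.3 647.3  62.   35.5  12.8]
[ 67. 275.] [298.9 700.6  61.7  55.8  20.1]
[ 88. 196.] [542.  652.6  58.5  40.6   4. ]
[ 73. 171.] [624.6 705.4  58.1  56.5 -69.9]
[205. 169.] [627.9 297.5  96.8  37.9   2.1]
[228. 130.] [762.4 221.4  78.9  66.9   2. ]
```

View pics/v8.png

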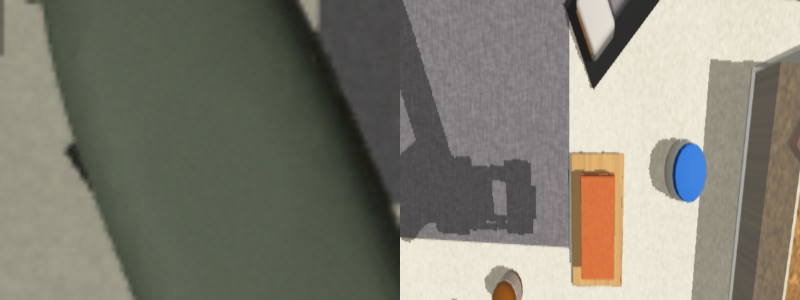

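The pile sits well on the board. Next I'll locate the scanner and pad.

```bash
python3 - <<'E'
from seg import *
f,c=ld('A.npz'); S=.7
g=ground(c,np.array([(648,66),(687,138),(533,242),(488,177)])*S,8)[:,:2]; print('pad',g.round().tolist(),g.mean(0),cv2.minAreaRect(g.astype(np.float32)))
print('head',ground(c,np.array([(556,162),(579,204),(540,226),(514,183)])*S,49)[:,:2].round().tolist())
print(delta([405,345,320],[180,0,125]))
E
```

```text
pad [[320.0, 397.0], [388.0, 448.0], [498.0, 296.0], [428.0, 243.0]] [408.69430695 345.89271438] ((408.4107666015625, 345.1861877441406), (88.10711669921875, 189.7045440673828), 35.926761627197266)
head [[412.0, 300.0], [452.0, 327.0], [474.0, 290.0], [432.0, 261.0]]
[-2.000e-01 -2.000e-01  5.690e+01  2.209e+02  4.650e+01 -9.900e+00]
```

carry_out([
  [0,0,57,221,46.5,-10,0.4],
  [0,0,57,221,46.5,-10,0.4],
  [0,0,57,221,46.5,-10,0.4],
  [0,0,57,221,46.5,-10,0.4],
  [0,0,57,221,46.5,-10,0.4],
  [0,0,57,221,46.5,-10,0.4],
  [0,0,57,221,46.5,-10,0.4],
  [0,0,57,221,46.5,-10,0.4],
  [0,0,57,221,46.5,-10,0.4],
  [0,0,57,221,46.5,-10,0.4],
  [0,0,57,221,46.5,-10,0.4],
  [0,0,57,221,46.5,-10,0.4],
])

```text
time_s: 42.1
ee_pos: [405.7, 345.2, 321.7]
ee_rot: [-180.0, -0.0, 124.9]
force: [0.4, 0.5, -0.1]
gripper_width: 63.9
gripper_force: 0.0
```

```bash
python3 - <<'E'
from seg import *
s=state(); print(s['ee_pos'],s['ee_rot'])
f,c=snap('wrist','w9'); np.savez('C.npz',f=f,K=c[0],R=c[1],o=c[2])
cv2.imwrite('pics/v9.png',cv2.resize(f[60:330,130:490,::-1],None,fx=2.2,fy=2.2,interpolation=cv2.INTER_CUBIC))
E
```

```text
[405.66659568 345.17567918 321.70680232] [-1.79976572e+02 -1.13786387e-03  1.24863864e+02]
```

View pics/v9.png

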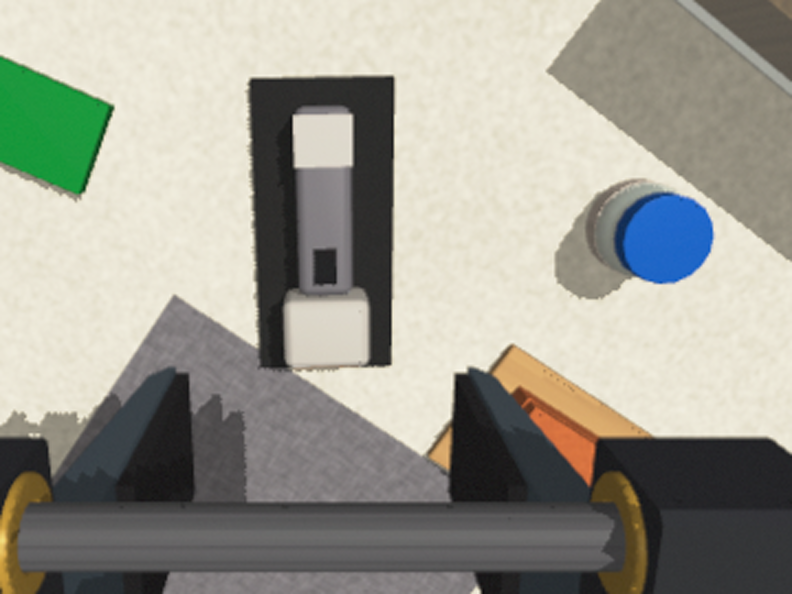

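```bash
python3 - <<'E'
from seg import *
f,c=ld('C.npz'); q=lambda p:np.array(p)/2.2+[130,60]
rear=ground(c,q((325,107)),41)[0]; hb=ground(c,q((327,290)),49)[0]; hf=ground(c,q((327,365)),49)[0]; hr=ground(c,q((325,292)),41)[0]
for a in(rear,hr,hb,hf): print(a.round(1))
pad=ground(c,q([(249,78),(394,76),(391,365),(261,367)]),8)[:,:2]; print('pad',pad.mean(0),cv2.minAreaRect(pad.astype(np.float32)))
d=(hr-rear)[:2]; yaw=np.degrees(np.arctan2(d[1],d[0])); print('yaw',yaw,'len',np.linalg.norm(d))
u=d/np.linalg.norm(d)
o1=rear[:2]+80*u; o2=hr[:2]-35*u; o3=hb[:2]-35*u; print(o1,o2,o3)
o=(o1+o2+o3)/3; g=o+10*u; print('origin',o,'grasp',g)
# height: handle sides A vs C, head back corners
fa,ca=ld('A.npz')
for a,b in [((556,162),(285,290)),((579,204),(285,365)),((514,183),(368,290))]: pass
ra=ray(ca,np.array((556,162))*.7); 
for nm,b in(('+y?',(290,290)),('-y?',(366,290))):
    rb=ray(c,q(b)); print(nm,tri([(ra[0],ra[1][0]),(rb[0],rb[1][0])]).round(1))
print(delta([*g,160],[180,0,180+yaw]),delta([*g,14],[180,0,180+yaw]))
E
```

```text
[365.7 408.8  41. ]
[429.  318.2  41. ]
[428.1 321.6  49. ]
[455.9 281.9  49. ]
pad [409.2474238  345.46041747] ((409.18597412109375, 345.50616455078125), (89.1869125366211, 188.79513549804688), 35.82411575317383)
yaw -55.02331684351633 len 110.51536430532377
[411.51849404 343.21871025] [408.94770789 346.89335525] [408.02843417 350.2582472 ]
origin [409.49821203 346.79010423] grasp [415.23064234 338.59625027]
+y? [411.8 305.2  33.6]
-y? [433.8 321.5   9. ]
[-0.000e+00 -0.000e+00 -1.000e-01 -1.090e+01  4.100e+00  1.618e+02] [-0.000e+00 -0.000e+00 -1.000e-01 -1.090e+01  4.100e+00  3.078e+02]
```

carry_out([
  [0,0,0,-11,4,50,0.4],
  [0,0,0,-11,4,100,0.4],
  [0,0,0,-11,4,150,0.4],
  [0,0,0,-11,4,200,0.4],
  [0,0,0,-11,4,250,0.4],
  [0,0,0,-11,4,285,0.4],
  [0,0,0,-11,4,304,0.4],
  [0,0,0,-11,4,310,0.4],
  [0,0,0,-11,4,310,0.4],
  [0,0,0,-11,4,310,0.4],
  [0,0,0,-11,4,310,-1],
  [0,0,0,-11,4,310,-1],
  [0,0,0,-11,4,310,-1],
  [0,0,0,-11,4,310,-1],
  [0,0,0,-11,4,310,-1],
  [0,0,0,-11,4,310,-1],
  [0,0,0,-11,4,310,-1],
  [0,0,0,-11,4,310,-1],
], force=45)

```text
time_s: 43.95
ee_pos: [414.7, 338.3, 12.3]
ee_rot: [-180.0, -0.0, 124.9]
force: [-3.8, -1.1, 6.0]
gripper_width: 33.9
gripper_force: 44.9
```

carry_out([
  [0,0,0,0,0,-20,-1],
  [0,0,0,0,0,-50,-1],
  [0,0,0,0,0,-100,-1],
  [0,0,0,0,0,-150,-1],
  [0,0,0,0,0,-200,-1],
  [0,0,0,0,0,-250,-1],
  [0,0,0,0,0,-270,-1],
  [0,0,0,0,0,-270,-1],
  [0,0,0,0,0,-270,-1],
])

```text
time_s: 44.85
ee_pos: [414.6, 338.1, 280.4]
ee_rot: [-179.9, 0.0, 124.9]
force: [-0.1, -1.5, -3.0]
gripper_width: 33.7
gripper_force: 44.9
```

```bash
python3 - <<'E'
from seg import *
f,c=ld('B.npz'); ft=cv2.imread('pics/top0.png')
# label bar corners in label.png crop (2.3x, origin col20,row0)
q=lambda p:np.array(p)/2.3+[20,0]
# label outline: shaded+lit quads read by hand: left-top, right-top, right-bottom, left-bottom
L=[(187,88),(273,137),(222,257),(117,232)]
print('bars ctr',ground(c,q((199,177)),80))
print('foot front',ground(c,q([(357,165),(290,297)]),10))
print('panel top', ground(c,q([(121,33),(50,228)]),130))
cv2.imwrite('pics/lab2.png',np.hstack([cv2.resize(f[15:125,35:185,::-1],(450,330),interpolation=cv2.INTER_CUBIC),ft[310:420,520:670][:, :].repeat(3,0).repeat(2,1)]))
E
```

```text
bars ctr [[ 367.61049303 -353.01719457   80.        ]]
foot front [[ 355.22800395 -284.59640503   10.        ]
 [ 437.03195088 -335.62299202   10.        ]]
panel top [[ 307.82412614 -357.61812476  130.        ]
 [ 395.34684169 -407.65933703  130.        ]]
```

View pics/lab2.png

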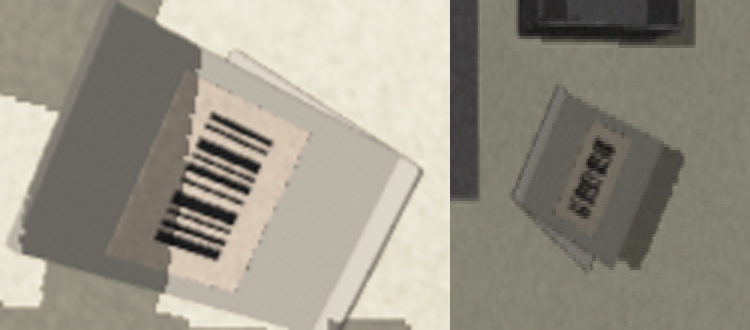

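The scanner is held (33.7 mm opening, 45 N). In the left crop the label corners are at about (190,72), (310,133), (232,291) and (107,252). In the right crop (top view) the bars are centred at about (590,180).

```bash
cat > lab.py <<'E'
from seg import *
from scipy.optimize import least_squares
def frame(yaw):
    y=np.radians(yaw); n=np.array([np.cos(np.radians(30))*np.cos(y),np.cos(np.radians(30))*np.sin(y),.5])
    h=np.array([-np.sin(y),np.cos(y),0]); return n,h,np.cross(n,h)
def model(p):
    n,h,u=frame(p[3]); o=np.array(p[:3]); return np.array([o+a*40*h+b*30*u for a,b in((1,1),(1,-1),(-1,-1),(-1,1))])
E
python3 - <<'E'
from lab import *
f,c=ld('B.npz'); ct=cam('top')
uv=np.array([(190,72),(310,133),(232,291),(107,252)])/3+[35,15]; t=np.array([[590,370]])*.7
def res(p,k):
    q=model(p); r=(project(c,q)-uv); e=[*r.ravel(),*(2*(project(ct,[p[:3]])-t)).ravel()]
    return e+[(p[2]-80)/4*k]
for k in(0,1):
    r=least_squares(res,[366,-357,80,59.5],args=(k,)); print(r.x.round(1),np.abs(r.fun).max().round(2),r.fun.round(1))
E
```

```text
[ 368.2 -356.5   74.1   57.2] 3.16 [ 0.1 -0.6 -0.  -0.3  0.3 -0.9  0.5 -0.9  1.  -3.2 -0. ]
[ 368.4 -354.9   77.6   57.1] 3.37 [-0.  -0.9  0.2 -0.4  0.2 -0.7  0.1 -0.7  0.6 -3.4 -0.6]
```

```bash
cat > aim.py <<'E'
from lab import *
L=np.array([368.3,-356,78.]); n,h,u=frame(58.)
x=-n; y=np.array([-x[1],x[0],0])/np.hypot(x[0],x[1]); z=np.cross(x,y)
Rt=np.c_[-x,y,-z]; rpy=R.from_matrix(Rt).as_euler('xyz',degrees=True)
tcp=L-180*x-21*z+9.8*x+4.3*z
if __name__=='__main__':
    s=state(); print(s['ee_pos'],s['ee_rot'],s['gripper_width']); print('target',tcp.round(1),rpy.round(1))
    print('transit',delta([tcp[0],tcp[1],260],[180,0,58])); print('aim',delta(tcp,rpy))
E
python3 aim.py
```

```text
[414.6105993  338.14533557 280.36226729] [-1.79876724e+02  4.23795000e-03  1.24851586e+02] 33.6970256647806
target [ 450.8 -223.9  148.6] [180. -30.  58.]
transit [-1.000e-01  1.000e-01  6.690e+01 -4.819e+02 -2.914e+02  2.100e+01]
aim [ -17.6   26.6   65.2 -481.9 -291.2  132.4]
```

carry_out([
  [0,0,10,-80,-48.5,20,-1],
  [0,0,17,-120,-73,20,-1],
  [0,0,24,-160,-97,20,-1],
  [0,0,31,-200,-121,20,-1],
  [0,0,38,-240,-145,20,-1],
  [0,0,45,-280,-169,20,-1],
  [0,0,52,-320,-193,20,-1],
  [0,0,59,-360,-218,20,-1],
  [0,0,67,-400,-242,20,-1],
  [0,0,67,-440,-266,20,-1],
  [0,0,67,-482,-291,20,-1],
  [0,0,67,-482,-291,20,-1],
  [0,0,67,-482,-291,20,-1],
  [0,0,67,-482,-291,20,-1],
])

```text
time_s: 46.25
ee_pos: [450.9, -222.1, 260.0]
ee_rot: [-179.7, -0.0, 57.8]
force: [-0.1, -0.4, -1.9]
gripper_width: 33.6
gripper_force: 44.9
```

```bash
python3 aim.py; python3 - <<'E'
from lab import *
f,c=snap('wrist','w10'); print(project(c,model([368.3,-356,78,58])).round(),project(c,[[368.3,-356,78]]).round())
cv2.imwrite('pics/v10.png',f[:,:,::-1])
E
```

```text
[ 450.9039425  -222.1391661   259.98638618] [-1.79736284e+02 -3.84992533e-02  5.78361588e+01] 33.562034751748655
target [ 450.8 -223.9  148.6] [180. -30.  58.]
transit [-0.3 -0.  -0.2 -1.5  0.9 -0. ]
aim [ -0.2  30.   -0.2  -1.6   1.4 111.3]
[[242. 339.]
 [245. 291.]
 [309. 291.]
 [313. 339.]] [[277. 314.]]
```

View pics/v10.png

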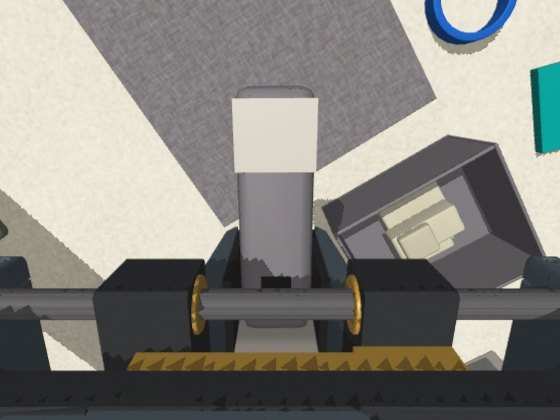

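The picture shows the scanner held straight, and the bin contents are undisturbed at (425,225). Now tilting to the aim pose.

carry_out([
  [0,6,0,-1.5,1.5,10,-1],
  [0,12,0,-1.5,1.5,20,-1],
  [0,18,0,-1.5,1.5,30,-1],
  [0,24,0,-1.5,1.5,50,-1],
  [0,30,0,-1.5,1.5,70,-1],
  [0,30,0,-1.5,1.5,90,-1],
  [0,30,0,-1.5,1.5,105,-1],
  [0,30,0,-1.5,1.5,111,-1],
  [0,30,0,-1.5,1.5,111,-1],
  [0,30,0,-1.5,1.5,111,-1],
  [0,30,0,-1.5,1.5,111,-1],
])

```text
time_s: 47.4
ee_pos: [452.9, -225.3, 151.9]
ee_rot: [179.9, -30.0, 58.0]
force: [-0.5, 0.1, -2.1]
gripper_width: 33.8
gripper_force: 44.9
```

```bash
python3 aim.py; python3 - <<'E'
from seg import *
f,c=snap('top','t11'); g,cs=snap('side','s11'); a=project(c,[[368.3,-356,78]])[0]; b=project(cs,[[368.3,-356,78]])[0]; print(a,b)
cr=lambda f,p:cv2.resize(f[int(p[1])-60:int(p[1])+60,int(p[0])-65:int(p[0])+65,::-1],(390,360),interpolation=cv2.INTER_CUBIC)
cv2.imwrite('pics/v11.png',np.hstack([cr(f,a),cr(g,b)]))
E
```

```text
[ 452.85853917 -225.25346227  151.92743719] [179.85973235 -29.97442618  57.98045917] 33.81113999302783
target [ 450.8 -223.9  148.6] [180. -30.  58.]
transit [  0.1 -30.   -0.1  54.   -2.2 -93.6]
aim [ 0.2  0.  -0.  -1.6 -2.4  2.9]
[413.72326793 257.36461458] [271.66466869 325.34111214]
```

View pics/v11.png

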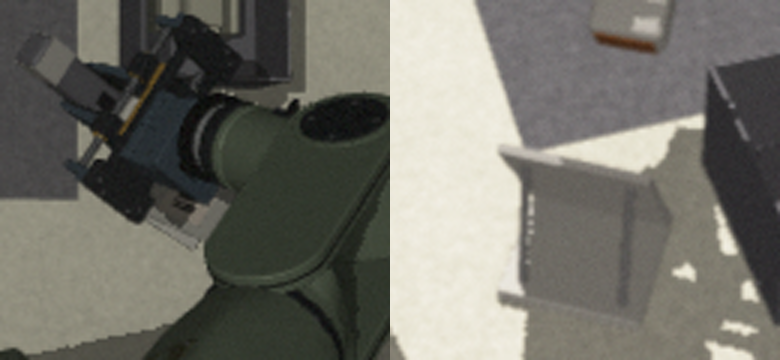

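The side crop shows the amber window at about (627,43), facing the label. I'll apply the small correction and dwell for well over 2 s.

carry_out([
  [0,0,0,-1.5,-2.5,3,-1],
  [0,0,0,-1.5,-2.5,3,-1],
  [0,0,0,-1.5,-2.5,3,-1],
  [0,0,0,-1.5,-2.5,3,-1],
  [0,0,0,-1.5,-2.5,3,-1],
  [0,0,0,-1.5,-2.5,3,-1],
  [0,0,0,-1.5,-2.5,3,-1],
  [0,0,0,-1.5,-2.5,3,-1],
  [0,0,0,-1.5,-2.5,3,-1],
  [0,0,0,-1.5,-2.5,3,-1],
  [0,0,0,-1.5,-2.5,3,-1],
  [0,0,0,-1.5,-2.5,3,-1],
  [0,0,0,-1.5,-2.5,3,-1],
  [0,0,0,-1.5,-2.5,3,-1],
  [0,0,0,-1.5,-2.5,3,-1],
  [0,0,0,-1.5,-2.5,3,-1],
  [0,0,0,-1.5,-2.5,3,-1],
  [0,0,0,-1.5,-2.5,3,-1],
  [0,0,0,-1.5,-2.5,3,-1],
  [0,0,0,-1.5,-2.5,3,-1],
])

```text
time_s: 49.5
ee_pos: [450.2, -223.8, 147.6]
ee_rot: [-180.0, -30.0, 57.9]
force: [0.2, 0.3, -3.3]
gripper_width: 33.6
gripper_force: 44.9
```

carry_out([
  [0,0,0,0,0,0,-1],
  [0,0,0,0,0,0,-1],
  [0,0,0,0,0,0,-1],
  [0,0,0,0,0,0,-1],
  [0,0,0,0,0,0,-1],
  [0,0,0,0,0,0,-1],
  [0,0,0,0,0,0,-1],
  [0,0,0,0,0,0,-1],
  [0,0,0,0,0,0,-1],
  [0,0,0,0,0,0,-1],
  [0,0,0,0,0,0,-1],
  [0,0,0,0,0,0,-1],
  [0,0,0,0,0,0,-1],
  [0,0,0,0,0,0,-1],
  [0,0,0,0,0,0,-1],
  [0,0,0,0,0,0,-1],
  [0,0,0,0,0,0,-1],
  [0,0,0,0,0,0,-1],
  [0,0,0,0,0,0,-1],
  [0,0,0,0,0,0,-1],
])

```text
time_s: 51.5
ee_pos: [450.2, -223.9, 147.6]
ee_rot: [-180.0, -30.0, 57.9]
force: [-0.8, 1.0, -2.3]
gripper_width: 33.9
gripper_force: 44.9
```

```bash
python3 aim.py; python3 - <<'E'
from aim import *
f,c=snap('side','s12'); nose=L+100*n; print('pred nose',project(c,[nose]),'in v11 crop', (271,325))
H,S,V=[seg(f)[k] for k in 'HSV']; p=project(c,[nose])[0].astype(int); m=((H<20)&(S>110)); w=np.zeros(m.shape,bool); w[p[1]-40:p[1]+40,p[0]-40:p[0]+40]=1
print('seen',[b.mean(0) for b in blobs(m&w,15)])
print('up',delta(state()['ee_pos']+[26,43,110],[180,0,58]))
E
```

```text
[ 450.23796769 -223.85868465  147.56035293] [-179.99834744  -30.0038384    57.8533255 ] 33.943751076352854
target [ 450.8 -223.9  148.6] [180. -30.  58.]
transit [  0.  -30.   -0.1  56.5   0.5 -97.2]
aim [ 0.1 -0.  -0.1  0.8  0.5 -0.8]
pred nose [[283.00430631 277.84970459]] in v11 crop (271, 325)
seen []
up [  0.  -30.   -0.1  98.5  -0.9 -70.1]
```

The window appears within 2 px of its predicted place in the side view, and the scanner held steady for about 4 s. Returning it to the pad.

carry_out([
  [0,0,0,20,0,-20,-1],
  [0,-5,0,40,0,-50,-1],
  [0,-10,0,56,0,-80,-1],
  [0,-16,0,56.5,0.5,-97,-1],
  [0,-22,0,56.5,0.5,-97,-1],
  [0,-30,0,56.5,0.5,-97,-1],
  [0,-30,0,56.5,0.5,-97,-1],
  [0,-30,0,56.5,0.5,-97,-1],
  [0,-30,0,56.5,0.5,-97,-1],
])

```text
time_s: 52.45
ee_pos: [450.3, -224.1, 259.3]
ee_rot: [-179.9, -0.1, 57.8]
force: [0.5, -0.2, -2.2]
gripper_width: 33.3
gripper_force: 44.9
```

```bash
python3 - <<'E'
from h import *
s=state(); print(s['ee_pos'],s['ee_rot'],s['gripper_width'])
print(delta([414.6,338.0,260],[180,0,125],s))
E
```

```text
[ 450.25628497 -224.06674622  259.34857986] [-1.79915981e+02 -7.77324880e-02  5.77964428e+01] 33.33599728558908
[-0.000e+00 -1.000e-01 -6.720e+01  4.566e+02 -3.297e+02  5.000e-01]
```

carry_out([
  [0,0,-7,40,-29,0,-1],
  [0,0,-14,80,-58,0,-1],
  [0,0,-21,120,-87,0,-1],
  [0,0,-28,160,-116,0,-1],
  [0,0,-35,200,-144,0,-1],
  [0,0,-42,240,-173,0,-1],
  [0,0,-49,280,-202,0,-1],
  [0,0,-56,320,-231,0,-1],
  [0,0,-63,360,-260,0,-1],
  [0,0,-67.2,400,-289,0,-1],
  [0,0,-67.2,440,-318,0,-1],
  [0,0,-67.2,456.5,-330,0,-1],
  [0,0,-67.2,456.5,-330,0,-1],
  [0,0,-67.2,456.5,-330,0,-1],
  [0,0,-67.2,456.5,-330,0,-1],
])

```text
time_s: 53.95
ee_pos: [414.8, 336.5, 259.7]
ee_rot: [-179.9, 0.0, 124.9]
force: [0.4, -0.2, -2.6]
gripper_width: 33.9
gripper_force: 44.9
```

```bash
python3 - <<'E'
from h import *
s=state(); print(s['ee_pos'],s['ee_rot'],s['gripper_width'],s['gripper_force'])
print(delta([414.6,338.0,13],[180,0,125],s))
E
```

```text
[414.79857694 336.5202101  259.68560257] [-1.79945653e+02  6.13215111e-03  1.24917121e+02] 33.865564786313556 44.88118886947632
[-1.000e-01  0.000e+00 -1.000e-01  1.400e+00  9.000e-01  2.467e+02]
```

carry_out([
  [0,0,0,1,1,50,-1],
  [0,0,0,1,1,100,-1],
  [0,0,0,1,1,150,-1],
  [0,0,0,1,1,195,-1],
  [0,0,0,1,1,225,-1],
  [0,0,0,1,1,238,-1],
  [0,0,0,1,1,244,-1],
  [0,0,0,1,1,246.5,-1],
  [0,0,0,1,1,246.5,-1],
  [0,0,0,1,1,246.5,-1],
])

```text
time_s: 54.95
ee_pos: [415.4, 340.1, 14.5]
ee_rot: [179.9, -0.0, 125.0]
force: [0.0, -1.0, -2.3]
gripper_width: 33.6
gripper_force: 44.9
```

carry_out([
  [0,0,0,0,0,0,0.4],
  [0,0,0,0,0,0,0.4],
  [0,0,0,0,0,0,0.4],
  [0,0,0,0,0,0,0.4],
  [0,0,0,0,0,0,0.4],
  [0,0,0,0,0,-20,0.4],
  [0,0,0,0,0,-60,0.4],
  [0,0,0,0,0,-110,0.4],
  [0,0,0,0,0,-160,0.4],
  [0,0,0,0,0,-210,0.4],
  [0,0,0,0,0,-260,0.4],
  [0,0,0,0,0,-310,0.4],
  [0,0,0,0,0,-340,0.4],
  [0,0,0,0,0,-340,0.4],
  [0,0,0,0,0,-340,0.4],
  [0,0,0,0,0,-340,0.4],
])

```text
time_s: 56.55
ee_pos: [414.0, 339.2, 351.5]
ee_rot: [-179.8, 0.0, 125.1]
force: [-0.8, 0.6, 0.0]
gripper_width: 63.8
gripper_force: 0.0
```

```bash
python3 - <<'E'
from seg import *
s=state(); print(s['ee_pos'],s['gripper_width'],s['force'])
f,c=snap('wrist','w13'); g,cs=snap('side','s13')
for b in blobs(seg(f)['tile'],300): print(b.mean(0).round(),rect(c,b,52))
cv2.imwrite('pics/v13.png',np.hstack([f[40:340,:400,::-1],g[100:400,150:450,::-1]]))
E
```

```text
[413.96581524 339.23900555 351.46171297] 63.77300165605793 [-0.7878685   0.62926109  0.01936307]
[384. 250.] [618.9 331.9 110.4  38.3 -13.6]
[511.  19.] [547.1 661.   64.   43.7  58. ]
```

View pics/v13.png

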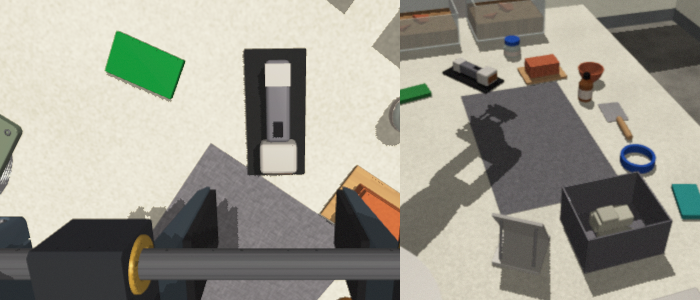

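The scanner lies lengthwise in the middle of its pad, at about (278,115) in the wrist view. The side view shows the pile square on the board at (542,68) and the three offcuts in the bin at (610,220), with every bystander in place. Handing in.

```bash
python3 -c "
from workcell import workorder
print(workorder.job_done())"
```

```text
the job is handed in; nothing more can be done
None
```

I handed the job in at about 57 s, with no verdict returned: by the final pictures the three offcuts are in the bin, the three tiles are stacked square on the board, and the scanner is back on its pad after about 4 s steady at the label.

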